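Pour marbles from a dial-lid jar into a gift tray

ROBOT

A 6-joint arm with a two-finger parallel gripper is mounted at the origin on the work surface. World frame = base frame: x ahead of the robot, y to its left, z up, the work surface at z = 0. Lengths are in mm, angles in rad, forces in N, time in s.
With the tool pointing down it reaches from about 300 to 775 mm from the base axis. Payload 14.6 kg.
Tool frame: the origin (TCP) lies at the very end of the fingers, on their centre line; the grasp point (between the pads) lies 19 mm behind it; z points along the fingers, y is the line along which they close (so a half turn about z gives the same grasp; the last joint's range is limited). The gripper opens to 94 mm and grips with 3 to 60 N. Pads are 16 mm wide; open, the fingers measure 119 mm over their backs; the gripper's body (75 mm by 177 mm) begins 78 mm behind the grasp point.
Start: joints at [1.143, 0.3, 1.521, -0, 1.321, -0.067], TCP at [194.159, 514.579, 205.446] pointing down, gripper open.
Joint ranges: [-3.03, 3.03], [-0.79, 2.21], [0.23, 2.52], [-1.04, 4.18], [0, 3.07], [-2.55, 2.55]. Speed limits (rad/s): [2.22, 2.22, 2.57, 3.14, 3.14, 3.14].

INTERFACE

Orientations are given as [roll, pitch, yaw] about the fixed x, y, z axes, in that order (R = Rz(yaw) Ry(pitch) Rx(roll)).
In Python, from cell import manip gives the robot as it stands. The module is installed in compiled form; this text tells all that it offers.
- The arm moves only by the shell command python3 -m inch 'ROWS' [FORCE]. ROWS is JSON, a list of rows, each an object of numbers: "gripper": the opening, from 0 (shut) to 1 (fully open); "dx", "dy", "dz": the shift along the world's x, y, z in m; "wx", "wy", "wz": the turn, a rotation vector about the world's x, y, z in degrees. A call has exactly 5 rows; each row is the pose to reach, as a shift and turn from the pose commanded when the call began; what a row does not reach only later rows make up. A row lasts 1/12 s, in which the tool goes at most 41.7 mm and 7.16 degrees, less where a joint would pass 70% of its speed; a pose out of reach is approached as far as the arm can. A call with a gripper value outside its range is refused whole. The fingers move at their own pace and stop on an object; FORCE is the grip in N (left out, the last holds). Time passes only in rows, so rows that repeat a pose let the fingers close, or fill a call up. It gives the time, the measured TCP pose, the force, the opening and the grip force at its end, in the units of the state.
- manip.read_state(): the state, without advancing time (a new reading comes with each control period).
- manip.camera(name): name is "scene" or "side" or "wrist"; returns the picture (384x512x3 uint8, blue, green, red); there is no depth.
- manip.camera_info(name): a dict with "camera_matrix" (3x3 intrinsics, pixels), "D" ([k1, k2, p1, p2, k3] as OpenCV has them; the pictures are not rectified), "R" (3x3) and "t" (3): a world point X has camera coordinates R X + t; the wrist camera has in their place "tool_from_camera" (4x4, takes a point from camera to tool coordinates, whose origin is the TCP and whose axes are the flange's). Camera axes: x right, y down, z forward; pixel columns grow to the right and rows downward; lengths in mm; the calibration is good to about 2 mm. A picture is of the moment at which its call begins: read the wrist's pose just before it. camera_info takes no time and is no camera call.
- manip.sign_off(): hands the job in; it is judged then, once.
The state is a dict: "clock": time; "joints": joint angles; "qd": joint speeds; "effort": joint torques, N m; "eef_pos": TCP position; "eef_rot": TCP orientation; "wrist_force": force on the tool from outside, world axes, zero at the start; "moment": the same for the moment, N m; "finger_gap": finger opening in mm; "finger_force": force on a finger pad.
Only numpy, scipy, OpenCV 4.12 (cv2) and the standard library are available. Lean on these libraries where they do the work, as an engineer would, in place of code of your own. Each camera call takes 0.05 s, during which the arm holds its last target. There are 200 camera calls.

TASK

Lay the tall dial-lid jar in the sloping plywood stand with its spout mark underneath, and there turn its dial all the way to the largest opening. Then take the jar up, shake all four glass marbles out into the open card gift tray, and lay the jar back in the stand the same way with the dial still fully open. Leave the other things on the table where they are.

Things in the scene. Friction and masses are not known exactly. Their poses are not given: they have to be found in the camera images.
- jar_mid (a point): Centre, half-way up, of the tall jar: clear octagonal tub (62 mm across flats, 67 over corners, 90 high) under a white sifter plate and round grey dial, 111 mm tall in all, 0.21 kg plus marbles, standing upright at the start. Axes: z up its axis to the dial, y to the flat with the white spout mark. Along z from here: bottom -55.5 mm, tub top +34.5, dial +38.5 to +55.5. Flats face x and -x too.
- spout (a point): Point on the outside of the jar's spout-mark flat (small white lip that juts out 8 mm at the tub's top), 31 mm from jar_mid along jar y; same axes. The sifter plate's large opening lies on this side. The three jars' places are shuffled: the two others are 86 mm tall with white screw caps, no dial.
- dial_mid (a point): Centre of the dial, 47 mm from jar_mid along jar z; same axes as the jar. The dial is a shallow open cup, 68 mm in diameter with a fluted upright rim 17 mm high (8.5 mm either way from here), and can be gripped across any diameter. Starts upright, at 102.5 mm over the table.
- dial (a joint): Dial angle, rad, 0 to 2.4; grows counter-clockwise, seen looking at the lid. Its window shows fine holes at 0, middle holes at about 1.2 and the largest opening at 2.4, at a hard stop. About 0.04 N m of friction; stays where left; starts between 0 and 1.0. The marbles only fit through near the stop.
- seat (a point): Where jar_mid lies, with the jar's axes, when the jar is fully seated in the sloping plywood stand (fixed): z slopes 45 degrees up along the trough, y 45 degrees down into it, x is level. The jar lies on its spout-mark flat, its bottom on a foot plate, and slides down on to it when let go. The trough keeps it from turning with the dial.
- trough (a point): Middle of the trough's floor, 31.2 mm from seat along y and 14 mm down along z; axes of seat. Flat floor with 45 degree sides that hug the jar's lower flats, 82 mm long from the foot plate; its sides reach 11 mm from the floor and do not stand out past the jar, so the flats facing x and -x are free for fingers, and the dial stands clear beyond the trough's upper end.
- tray: Open card gift tray, 160 mm (its x) by 200 mm (its y), 45 mm high, walls and floor 4 mm, fixed. Origin at the centre of its underside, z up.
- marble0_center (a point): Centre of glass marble 0 of 4 (smooth glass, 20 mm diameter, 10.5 g), loose in the jar at the start. With the dial fully open they run out when the jar's lid end points 45 degrees or more downwards with the spout-mark side lowest; they can jam side by side at the opening, and then need shaking or tipping back and again.
- marble1_center (a point): Centre of glass marble 1 of 4 (smooth glass, 20 mm diameter, 10.5 g), loose in the jar at the start. With the dial fully open they run out when the jar's lid end points 45 degrees or more downwards with the spout-mark side lowest; they can jam side by side at the opening, and then need shaking or tipping back and again.
- marble2_center (a point): Centre of glass marble 2 of 4 (smooth glass, 20 mm diameter, 10.5 g), loose in the jar at the start. With the dial fully open they run out when the jar's lid end points 45 degrees or more downwards with the spout-mark side lowest; they can jam side by side at the opening, and then need shaking or tipping back and again.
- marble3_center (a point): Centre of glass marble 3 of 4 (smooth glass, 20 mm diameter, 10.5 g), loose in the jar at the start. With the dial fully open they run out when the jar's lid end points 45 degrees or more downwards with the spout-mark side lowest; they can jam side by side at the opening, and then need shaking or tipping back and again.
- plain_jar_a: Bystander: shorter octagonal jar with white screw cap, 62 mm wide, 86 mm tall, origin under its centre.
- plain_jar_b: Bystander: a second shorter jar, the same.
- paper_cup: Bystander: white paper cup, 74 mm across, 78 mm tall, origin under its centre.
- tape_roll: Bystander: packing tape roll lying flat, 104 mm across, 48 mm tall, origin under its centre.
- stapler: Bystander: black stapler, 135 mm long, 45 mm tall, origin under its centre.
- gift_carton: Bystander: closed white gift carton with red band, 100 by 150 by 55 mm, origin under its centre.
There are look-alikes about, which are no part of the job. Leave any turquoise look-alike of the part that bears jar_mid alone.

How it is judged (in metres and radians):
On the way, in this order (a step that is already met when the one before it is completed fails the run):
1. the jar lies fully seated in the sloping stand, spout mark underneath (distance between jar_mid and seat below 0.012 m and angle between the z axis of jar_mid and the z axis of seat, either way round below 0.12 rad and y of spout in the frame of seat above 0.025 m), for 0.2 s.
2. its dial is turned to the largest opening (within 0.2 rad of the stop) while the jar lies in the stand (all of step 1 and value of joint dial above 2.2 rad), for 0.2 s.
At the end, for the whole second after the job is handed in: All four marbles lie in the tray (centres inside its walls and below 35 mm over its underside); the jar lies at rest in the stand, jar_mid within 12 mm of seat, axis within 0.12 rad, spout mark underneath (spout at least 25 mm down along seat y); the dial within 0.2 rad of its stop (all of step 2 and x of marble0_center in the frame of tray between -0.077 and 0.077 m and y of marble0_center in the frame of tray between -0.097 and 0.097 m and z of each of marble0_center, marble1_center, marble2_center, marble3_center in the frame of tray below 0.035 m and x of marble1_center in the frame of tray between -0.077 and 0.077 m and y of marble1_center in the frame of tray between -0.097 and 0.097 m and x of marble2_center in the frame of tray between -0.077 and 0.077 m and y of marble2_center in the frame of tray between -0.097 and 0.097 m and x of marble3_center in the frame of tray between -0.077 and 0.077 m and y of marble3_center in the frame of tray between -0.097 and 0.097 m); the robot touches nothing.
It fails at once if another thing on the table is moved more than 30 mm (distance of any of plain_jar_a, plain_jar_b, paper_cup, tape_roll, stapler, gift_carton from where it was at the start of the episode above 0.03 m).
It also fails if it takes over 67 s, if anything falls off the work surface, if the arm or the gripper's body presses on something with over 40 N, if the wrist force passes 120 N, or if a joint passes its speed limit or range.

## Working session

There is one attempt and no reset: what is moved stays moved. The work goes in short steps, Python scripts to look and compute and a shell command to move; the robot and the scene stay as the last step left them, time stands still between calls to the robot, and variables do not carry over. Pictures are saved under pics/ and viewed, at most 10 in all, crops included, and the job is handed in when it is done.

```bash
mkdir -p pics; python3 - <<'E'
from cell import manip
import cv2,numpy as np
s=manip.read_state();print(s['clock'],s['eef_pos'],s['eef_rot'])
ims=[manip.camera(n) for n in("scene","side")]
for n,i in zip(("scene","side"),ims):
    cv2.imwrite(f'pics/{n}.png',i);c=manip.camera_info(n);print(n,np.array(c['camera_matrix']).round(1).tolist(),np.round(c['D'],4),(-np.array(c['R']).T@c['t']).round(0),np.round(c['R'],2).tolist())
cv2.imwrite('pics/s1.png',cv2.resize(ims[0],(800,600)))
cv2.imwrite('pics/s2.png',cv2.resize(ims[1],(800,600)))
print({k:np.round(v,3).tolist() if hasattr(v,'__len__') and not isinstance(v,str) else v for k,v in manip.camera_info('wrist').items()})
E
```

```text
0.0 [194.06521234 514.33932824 204.86821949] [-3.14040694e+00 -8.95119218e-05  2.78073583e+00]
scene [[460.1, 0.0, 254.1], [0.0, 460.1, 192.7], [0.0, 0.0, 1.0]] [-0.1639  0.      0.      0.      0.    ] [1140. -225.  825.] [[0.37, 0.93, -0.01], [0.69, -0.28, -0.67], [-0.63, 0.24, -0.74]]
side [[422.9, 0.0, 260.2], [0.0, 422.9, 187.8], [0.0, 0.0, 1.0]] [-0.0171  0.      0.      0.      0.    ] [ 234. -723.  651.] [[0.92, -0.4, -0.01], [-0.23, -0.52, -0.82], [0.32, 0.76, -0.57]]
{'camera_matrix': [[320.702, 0.0, 250.841], [0.0, 320.702, 190.236], [0.0, 0.0, 1.0]], 'D': [-0.037, 0.0, 0.0, 0.0, 0.0], 'tool_from_camera': [[-0.001, -0.975, -0.224, 65.462], [1.0, -0.001, 0.001, 0.32], [-0.001, -0.224, 0.975, -179.385], [0.0, 0.0, 0.0, 1.0]]}
```

View pics/s1.png

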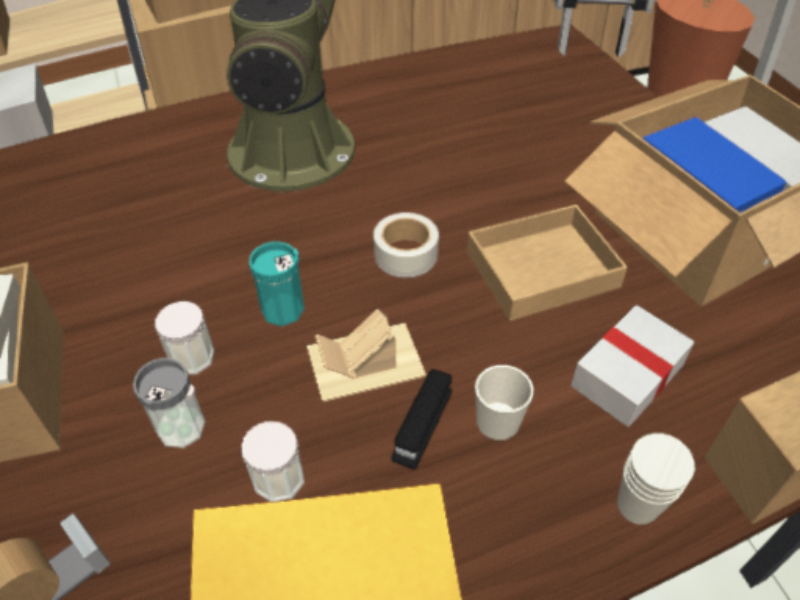

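View pics/s2.png

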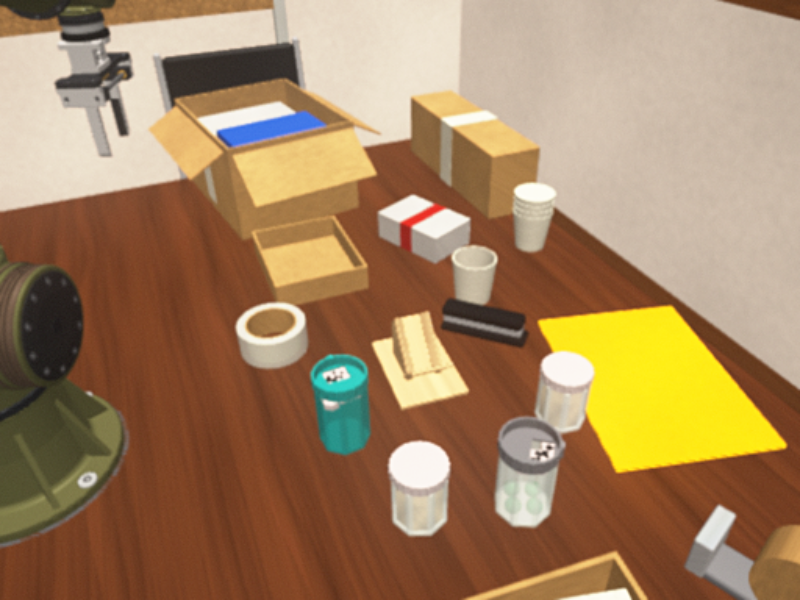

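The scene view shows the dial jar at (165,385), the stand at (365,350) and the tray at (547,260). In the side view they are at (530,445), (415,350) and (310,260). Next I'll zoom in on the jar and the stand, and triangulate.

```bash
cat > h.py <<'E'
from cell import manip
import cv2,numpy as np
from scipy.spatial.transform import Rotation as Ro
def ray(cam,uv,tool=None):
    c=manip.camera_info(cam);K=np.array(c['camera_matrix']);D=np.array(c['D'])
    p=cv2.undistortPoints(np.array([[uv]],float),K,D)[0,0];d=np.array([p[0],p[1],1])
    if cam=='wrist':
        T=np.array(c['tool_from_camera']);R,o=tool
        d=R@T[:3,:3]@d;o=R@T[:3,3]+o
    else:
        R=np.array(c['R']);o=-R.T@np.array(c['t']);d=R.T@d
    return o,d/np.linalg.norm(d)
def plane(cam,uv,z,tool=None):
    o,d=ray(cam,uv,tool);return o+d*(z-o[2])/d[2]
def tri(rs):
    A=sum(np.eye(3)-np.outer(d,d) for o,d in rs);b=sum((np.eye(3)-np.outer(d,d))@o for o,d in rs)
    X=np.linalg.solve(A,b);return X,[np.linalg.norm((np.eye(3)-np.outer(d,d))@(X-o)) for o,d in rs]
def tool():
    s=manip.read_state();return Ro.from_euler('xyz',s['eef_rot']).as_matrix(),np.array(s['eef_pos'])
E
python3 - <<'E'
from h import *
a=cv2.imread('pics/scene.png');b=cv2.imread('pics/side.png')
def crop(i,x,y,w,h): return cv2.resize(i[y:y+h,x:x+w],(400,300),interpolation=cv2.INTER_CUBIC)
m=np.vstack([np.hstack([crop(a,70,220,100,75),crop(b,290,262,100,75)]),np.hstack([crop(a,190,190,100,75),crop(b,225,190,100,75)])])
cv2.imwrite('pics/m.png',m)
for n,z,ps,pv in [('dialtop',111,[(163,375)],[(531,436)]),]:
    print(n,tri([ray('scene',np.array(ps[0])*.64),ray('side',np.array(pv[0])*.64)]))
for n,z,u in [('jarA cap',86,(181,322)),('jarB cap',86,(271,446)),('cuptop',78,(503,388)),('tape top',48,(406,232)),('tray00',45,(468,247)),('tr',45,(576,208)),('tr',45,(625,266)),('tr',45,(513,313)),('st',45,(440,375)),('st',45,(405,455)),('dial',111,(163,375)),('turq',111,(274,257)),('carton',55,(632,350)),('b',5,(308,351)),('b',5,(324,397)),('b',5,(424,370)),('b',5,(404,326))]:
    print(n,plane('scene',np.array(u)*.64,z).round(0))
for u in [(374,343),(403,405),(466,387),(428,330)]: print('side b',plane('side',np.array(u)*.64,5).round(0))
E
```

```text
dialtop (array([ 549.04136965, -311.06826322,  114.04208372]), [np.float64(2.8960456832361925), np.float64(2.89604568323619)])
jarA cap [ 442. -273.   86.]
jarB cap [ 676. -208.   86.]
cuptop [699.  89.  78.]
tape top [352.  97.  48.]
tray00 [418. 175.  45.]
tr [400. 385.  45.]
tr [547. 385.  45.]
tr [567. 176.  45.]
st [628.  34.  45.]
st [724. -56.  45.]
dial [ 544. -309.  111.]
turq [ 394. -123.  111.]
carton [697. 293.  55.]
b [ 491. -113.    5.]
b [ 577. -116.    5.]
b [586.  30.   5.]
b [499.  34.   5.]
side b [496.  33.   5.]
side b [ 484. -110.    5.]
side b [ 580. -113.    5.]
side b [586.  29.   5.]
```

View pics/m.png

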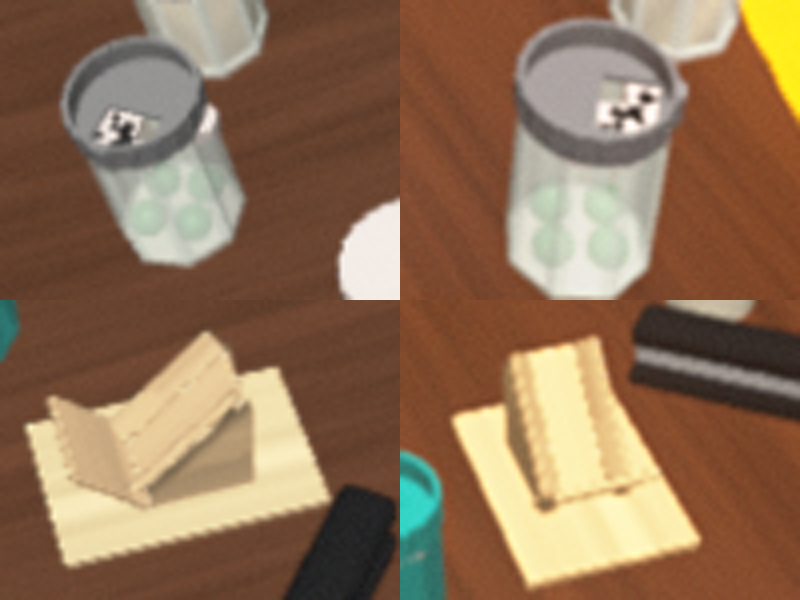

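The crops show the white lip on the jar's +y side, at scene pixel (122,250). The stand's trough rises towards +y, with its foot at −y. I'll start moving so the wrist camera can look at the jar.

```bash

python3 -m inch '[{"dx":0.016,"dy":-0.038,"dz":0.012,"wz":-3.5},{"dx":0.032,"dy":-0.076,"dz":0.024,"wz":-7},{"dx":0.048,"dy":-0.114,"dz":0.036,"wz":-10.5},{"dx":0.064,"dy":-0.152,"dz":0.048,"wz":-14},{"dx":0.080,"dy":-0.188,"dz":0.06,"wz":-17.5}]' 
python3 -m inch '[{"dx":0.016,"dy":-0.038,"wz":-3.5},{"dx":0.032,"dy":-0.076,"wz":-7},{"dx":0.048,"dy":-0.114,"wz":-10.5},{"dx":0.064,"dy":-0.152,"wz":-14},{"dx":0.080,"dy":-0.190,"wz":-17.5}]' 
python3 -m inch '[{"dx":0.016,"dy":-0.038,"wz":-3.5},{"dx":0.032,"dy":-0.076,"wz":-7},{"dx":0.048,"dy":-0.114,"wz":-10.5},{"dx":0.064,"dy":-0.152,"wz":-14},{"dx":0.080,"dy":-0.190,"wz":-17.5}]' 
python3 -m inch '[{"dx":0.016,"dy":-0.038,"wz":-3.5},{"dx":0.032,"dy":-0.076,"wz":-7},{"dx":0.048,"dy":-0.114,"wz":-10.5},{"dx":0.064,"dy":-0.152,"wz":-14},{"dx":0.080,"dy":-0.190,"wz":-16.8}]' 
python3 - <<'E'
from h import *
s=manip.read_state();print(s['clock'],s['eef_pos'],s['eef_rot'],s['joints'])
R,p=tool();i=manip.camera('wrist');cv2.imwrite('pics/w1.png',i);np.savez('w1.npz',R=R,p=p)
cv2.imwrite('pics/w1b.png',cv2.resize(i,(800,600)))
E
```

```text
0.1 [194.08594845 514.35655434 204.92680454] [-3.14052702e+00 -4.41136633e-05  2.78076124e+00] [ 1.14336708e+00  3.00427406e-01  1.52154205e+00 -2.77645873e-05
  1.32068940e+00 -6.65909732e-02]validation failed for argument at $[0]...
validation failed for argument at $[0]...
validation failed for argument at $[0]...
validation failed for argument at $[0]...
```

View pics/w1b.png

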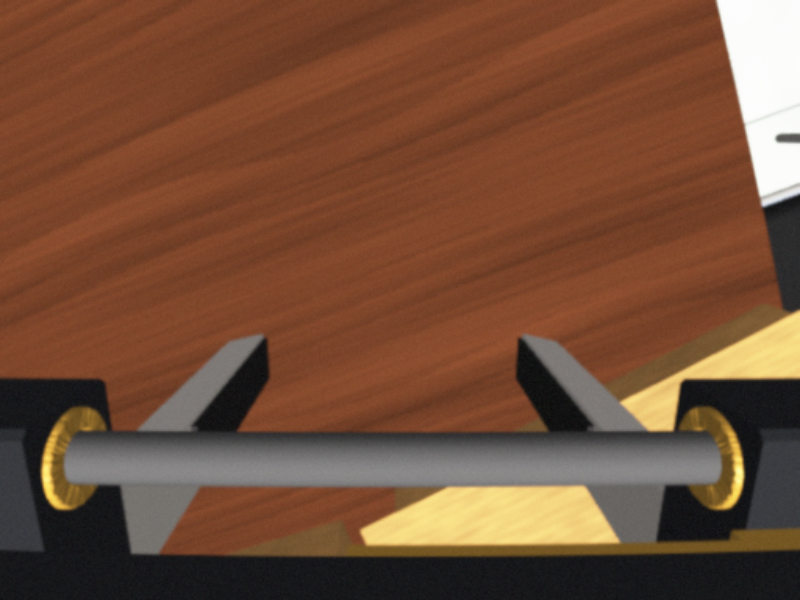

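That view only shows the table. The rows were refused, probably because every key has to be present, so I'll resend with the full set.

```bash

python3 -m inch '[{"gripper":1,"dx":0.016,"dy":-0.038,"dz":0.012,"wx":0,"wy":0,"wz":-3.5},{"gripper":1,"dx":0.032,"dy":-0.076,"dz":0.024,"wx":0,"wy":0,"wz":-7},{"gripper":1,"dx":0.048,"dy":-0.114,"dz":0.036,"wx":0,"wy":0,"wz":-10.5},{"gripper":1,"dx":0.064,"dy":-0.152,"dz":0.048,"wx":0,"wy":0,"wz":-14},{"gripper":1,"dx":0.080,"dy":-0.188,"dz":0.06,"wx":0,"wy":0,"wz":-17.5}]'
python3 -m inch '[{"gripper":1,"dx":0.080,"dy":-0.190,"dz":0,"wx":0,"wy":0,"wz":-17.5},{"gripper":1,"dx":0.080,"dy":-0.190,"dz":0,"wx":0,"wy":0,"wz":-17.5},{"gripper":1,"dx":0.080,"dy":-0.190,"dz":0,"wx":0,"wy":0,"wz":-17.5},{"gripper":1,"dx":0.080,"dy":-0.190,"dz":0,"wx":0,"wy":0,"wz":-17.5},{"gripper":1,"dx":0.080,"dy":-0.190,"dz":0,"wx":0,"wy":0,"wz":-17.5}]'
python3 - <<'E'
from h import *
s=manip.read_state();print(s['clock'],s['eef_pos'],s['eef_rot'],s['joints'])
E
```

```text
clock: 0.57
eef_pos: [272.4, 328.8, 264.4]
eef_rot: [-3.141, -0.0, 2.473]
wrist_force: [1.0, 0.6, 0.6]
finger_gap: 93.6
finger_force: 0.0
clock: 0.98
eef_pos: [352.5, 138.5, 264.2]
eef_rot: [3.141, 0.0, 2.17]
wrist_force: [-0.1, 1.6, -0.9]
finger_gap: 94.1
finger_force: 0.0
0.9833 [352.5118762  138.53985252 264.22765245] [3.14115919e+00 2.16656589e-04 2.16961782e+00] [ 2.77730798e-01 -1.41326646e-01  1.85981776e+00 -6.95442446e-05
  1.42262186e+00 -3.21080494e-01]
```

```bash

python3 -m inch '[{"gripper":1,"dx":0.080,"dy":-0.190,"dz":0,"wx":0,"wy":0,"wz":-17},{"gripper":1,"dx":0.080,"dy":-0.190,"dz":0,"wx":0,"wy":0,"wz":-17},{"gripper":1,"dx":0.080,"dy":-0.190,"dz":0,"wx":0,"wy":0,"wz":-17},{"gripper":1,"dx":0.080,"dy":-0.190,"dz":0,"wx":0,"wy":0,"wz":-17},{"gripper":1,"dx":0.080,"dy":-0.190,"dz":0,"wx":0,"wy":0,"wz":-17}]'
python3 -m inch '[{"gripper":1,"dx":0.113,"dy":-0.18,"dz":0,"wx":0,"wy":0,"wz":-17.3},{"gripper":1,"dx":0.113,"dy":-0.18,"dz":0,"wx":0,"wy":0,"wz":-17.3},{"gripper":1,"dx":0.113,"dy":-0.18,"dz":0,"wx":0,"wy":0,"wz":-17.3},{"gripper":1,"dx":0.113,"dy":-0.18,"dz":0,"wx":0,"wy":0,"wz":-17.3},{"gripper":1,"dx":0.113,"dy":-0.18,"dz":0,"wx":0,"wy":0,"wz":-17.3}]'
python3 - <<'E'
from h import *
s=manip.read_state();print(s['clock'],s['eef_pos'],s['eef_rot'],s['joints'])
R,p=tool();i=manip.camera('wrist');cv2.imwrite('pics/w2.png',i);np.savez('w2.npz',R=R,p=p)
cv2.imwrite('pics/w2b.png',cv2.resize(i,(800,600)))
E
```

```text
clock: 1.4
eef_pos: [432.6, -51.8, 264.1]
eef_rot: [3.141, 0.0, 1.872]
wrist_force: [-0.2, 1.1, 0.7]
finger_gap: 94.3
finger_force: 0.0
clock: 1.82
eef_pos: [543.7, -227.9, 263.7]
eef_rot: [-3.141, -0.0, 1.571]
wrist_force: [-0.6, -0.0, 0.4]
finger_gap: 94.0
finger_force: 0.0
1.8167 [ 543.71801282 -227.87068461  263.69870922] [-3.14121161e+00 -1.95811429e-04  1.57053874e+00] [-4.58985970e-01  3.54393321e-01  1.31489412e+00  6.86953953e-06
  1.47273357e+00 -4.58729100e-01]
```

View pics/w2b.png

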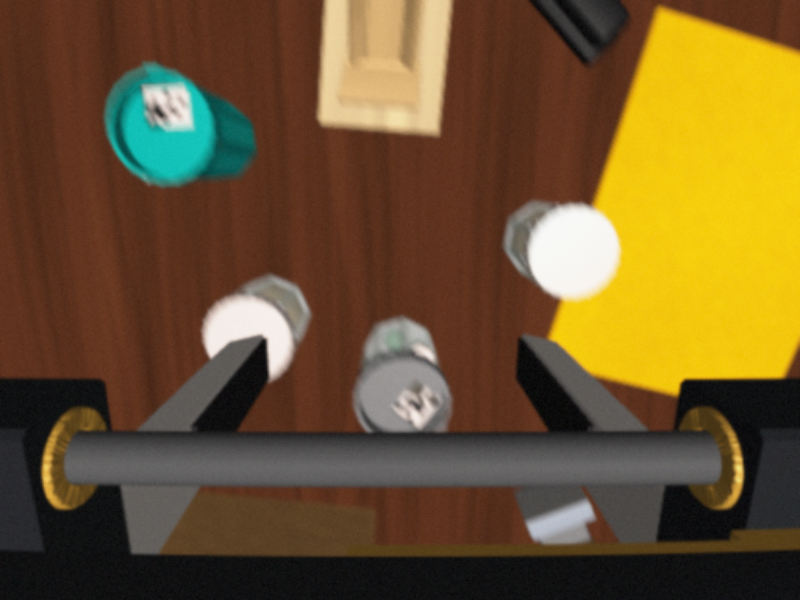

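This view shows the dial centred at (403,390), the white lip peeking out at (430,352) on the upper right, and the window at (415,405). The stand's base lies along +y.

```bash

python3 -m inch '[{"gripper":1,"dx":0.0,"dy":-0.14,"dz":0,"wx":0,"wy":0,"wz":0},{"gripper":1,"dx":0.0,"dy":-0.14,"dz":0,"wx":0,"wy":0,"wz":0},{"gripper":1,"dx":0.0,"dy":-0.14,"dz":0,"wx":0,"wy":0,"wz":0},{"gripper":1,"dx":0.0,"dy":-0.14,"dz":0,"wx":0,"wy":0,"wz":0},{"gripper":1,"dx":0.0,"dy":-0.14,"dz":0,"wx":0,"wy":0,"wz":0}]'
python3 - <<'E'
from h import *
d=np.load('w2.npz');T=(d['R'],d['p'])
c=plane('wrist',(403*.64,390*.64),111,T);l=plane('wrist',(430*.64,352*.64),86,T);w=plane('wrist',(415*.64,405*.64),97,T)
print(c,l,w)
f=lambda u,z:plane('wrist',(u[0]*.64,u[1]*.64),z,T).round(0)
print('base',[f(u,6) for u in[(326,0),(319,122),(440,135),(452,0)]])
R,p=tool();i=manip.camera('wrist');cv2.imwrite('pics/w3.png',i);np.savez('w3.npz',R=R,p=p);print(p,manip.read_state()['joints'])
cv2.imwrite('pics/w3b.png',cv2.resize(i[60:270,130:410],(800,600),interpolation=cv2.INTER_CUBIC))
E
```

```text
clock: 2.28
eef_pos: [542.1, -369.2, 262.6]
eef_rot: [-3.14, -0.001, 1.568]
wrist_force: [-0.0, 0.4, 0.1]
finger_gap: 94.1
finger_force: 0.0
[ 550.703089   -306.52803765  111.        ] [ 571.38160181 -286.76554798   86.        ] [ 560.02300723 -324.65167326   97.        ]
base [array([490., -20.,   6.]), array([ 482., -113.,    6.]), array([ 583., -124.,    6.]), array([591., -20.,   6.])]
[ 542.08601981 -369.16492239  262.60826319] [-6.50768888e-01  5.14599734e-01  1.09200638e+00  3.39449987e-05
  1.53656758e+00 -6.49025658e-01]
```

View pics/w3b.png

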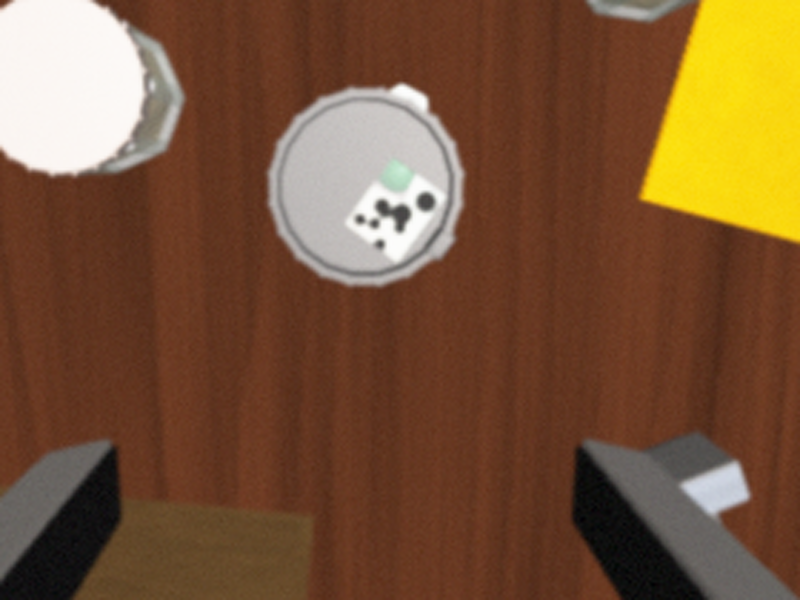

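The dial is centred at (366,187) in the crop, with the lip at (411,92). The dial's tab is at (445,245) and the window at (397,218).

```bash

python3 - <<'E'
from h import *
d=np.load('w3.npz');T=(d['R'],d['p'])
f=lambda x,y,z:plane('wrist',(130+x*.35,60+y*.35),z,T)
c=f(366,187,111);print('c',c)
for n,x,y,z in[('lip',411,91,88),('lipl',393,88,88),('lipr',429,98,88),('tab',445,243,103),('win',397,218,97)]:
    q=f(x,y,z);v=q-c;print(n,q.round(1),np.hypot(*v[:2]).round(1),np.degrees(np.arctan2(v[1],v[0])).round(1))
# stand base from w2 + scene + side masks
i=cv2.imread('pics/w2.png');T2=np.load('w2.npz');T2=(T2['R'],T2['p'])
hsv=cv2.cvtColor(i,cv2.COLOR_BGR2HSV);print(hsv[75,210],hsv[60,245],hsv[40,285])
for nm,cam,roi in[('scene','scene',(190,190,290,265)),('side','side',(225,190,325,265)),('w2','wrist',(190,0,300,100))]:
    im=cv2.imread(f'pics/{nm}.png');x0,y0,x1,y1=roi
    h=cv2.cvtColor(im[y0:y1,x0:x1],cv2.COLOR_BGR2HSV)
    m=cv2.inRange(h,(12,40,130),(30,150,255));n,L,S,_=cv2.connectedComponentsWithStats(m);k=1+S[1:,4].argmax()
    cs,_=cv2.findContours((L==k).astype(np.uint8),0,2);hull=cv2.convexHull(cs[0])
    ap=cv2.approxPolyDP(hull,2.0,True)[:,0]+[x0,y0]
    print(nm,S[k],[(tuple(int(v) for v in a),plane(cam,a,6,T2 if cam=='wrist' else None)[:2].round(0).tolist()) for a in ap])
E
```

```text
c [ 548.66553197 -312.43777087  111.        ]
lip [ 565.8 -278.    88. ] 38.5 63.6
lipl [ 559.1 -276.9   88. ] 37.1 73.6
lipr [ 572.5 -280.5   88. ] 39.9 53.2
tab [ 577.9 -333.   103. ] 35.7 -35.1
win [ 560.5 -324.2   97. ] 16.7 -44.8
[ 20  87 232] [ 19 115 226] [ 15 121 158]
scene [   6    8   77   59 2782] [((260, 208), [500.0, 37.0]), ((272, 240), [595.0, 27.0]), ((210, 256), [584.0, -113.0]), ((205, 255), [578.0, -122.0]), ((196, 223), [487.0, -114.0]), ((201, 214), [465.0, -96.0]), ((240, 198), [453.0, 5.0])]
side [  13    9   62   64 2381] [((274, 199), [607.0, 74.0]), ((299, 251), [576.0, -124.0]), ((257, 262), [478.0, -118.0]), ((238, 218), [495.0, 39.0]), ((253, 203), [551.0, 80.0])]
w2 [  13    0   87   88 6858] [((289, 0), [590.0, -20.0]), ((280, 87), [581.0, -125.0]), ((210, 81), [490.0, -117.0]), ((204, 78), [482.0, -113.0]), ((207, 0), [488.0, -20.0])]
```

```bash
python3 - <<'E'
from h import *
a=cv2.imread('pics/scene.png');b=cv2.imread('pics/side.png');w=cv2.imread('pics/w2.png')
r=lambda i,x,y,W,H,o:cv2.resize(i[y:y+H,x:x+W],o,interpolation=cv2.INTER_CUBIC)
cv2.imwrite('pics/st.png',np.vstack([np.hstack([r(a,194,195,80,60,(400,300)),r(b,236,195,80,60,(400,300))]),np.hstack([r(w,195,0,120,90,(400,300)),np.zeros((300,400,3),np.uint8)])]))
E
```

```text
(no output)
```

View pics/st.png

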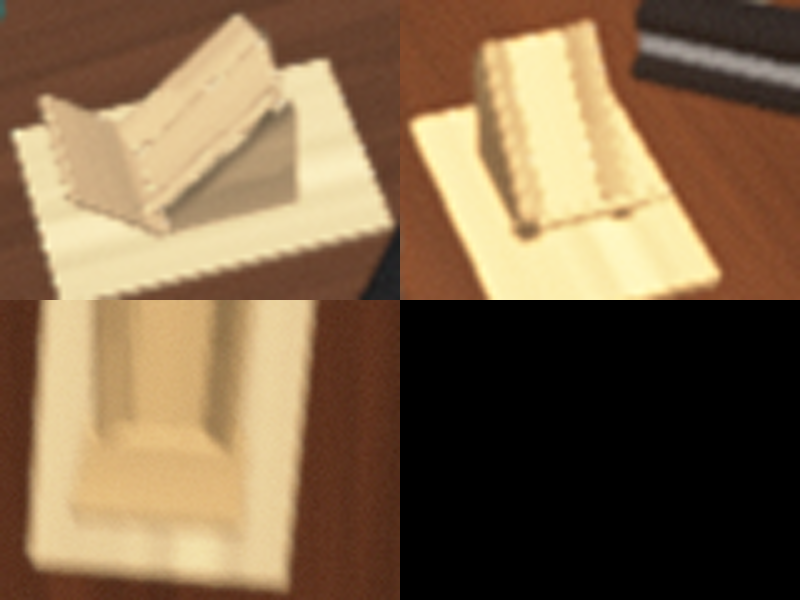

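The picture shows the trough and foot plate. The foot's top edge is at scene crop (42,97)–(72,200), side crop (125,235)–(265,195) and wrist crop (72,210)–(243,222). The floor's upper corners are at scene (268,40),(275,90) and side (120,40),(165,30).

```bash

python3 - <<'E'
from h import *
T2=np.load('w2.npz');T2=(T2['R'],T2['p'])
S=lambda x,y:ray('scene',(194+x*.2,195+y*.2));D=lambda x,y:ray('side',(236+x*.2,195+y*.2));W=lambda x,y:ray('wrist',(195+x*.3,y*.3),T2)
def p(n,r): X,e=tri(r);print(n,X.round(1),np.round(e,1))
p('foot -x',[S(42,97),D(125,235),W(72,210)])
p('foot +x',[S(72,200),D(265,195),W(243,222)])
p('foot -x SD',[S(42,97),D(125,235)]);p('foot +x SD',[S(72,200),D(265,195)])
p('foot -x SW',[S(42,97),W(72,210)]);p('foot +x SW',[S(72,200),W(243,222)])
p('up -x',[S(240,15),D(83,45)]);p('up +x',[S(290,100),D(192,22)])
p('floor up -x',[S(268,40),D(120,40)]);p('floor up +x',[S(275,90),D(165,30)])
p('floor low -x',[S(120,118),W(133,122)]); p('low +x near corner',[S(165,232),W(243,140)])
E
```

```text
foot -x [498.7 -99.2  41.2] [1.6 2.5 3.7]
foot +x [ 561.  -105.    46.5] [1.1 1.3 1.9]
foot -x SD [496.4 -98.7  40.7] [0.1 0.1]
foot +x SD [ 559.6 -104.9   46. ] [0.4 0.4]
foot -x SW [ 503.1 -100.6   48.9] [0.6 0.6]
foot +x SW [ 562.7 -105.5   50.5] [0.1 0.1]
up -x [514.1 -10.8  76.7] [0.1 0.1]
up +x [567.2  -9.5  74.8] [2.4 2.4]
floor up -x [532.1  -6.1  73.4] [3. 3.]
floor up +x [555.2 -10.4  72.1] [0.2 0.2]
floor low -x [524.5 -71.6  45.8] [0.2 0.2]
low +x near corner [564.4 -68.3   9.8] [1.7 1.7]
```

```bash

python3 -m inch '[{"gripper":1,"dx":-0.028,"dy":-0.013,"dz":0,"wx":0,"wy":0,"wz":-26.4},{"gripper":1,"dx":-0.028,"dy":-0.013,"dz":0,"wx":0,"wy":0,"wz":-26.4},{"gripper":1,"dx":-0.028,"dy":-0.013,"dz":0,"wx":0,"wy":0,"wz":-26.4},{"gripper":1,"dx":-0.028,"dy":-0.013,"dz":0,"wx":0,"wy":0,"wz":-26.4},{"gripper":1,"dx":-0.028,"dy":-0.013,"dz":0,"wx":0,"wy":0,"wz":-26.4}]'
python3 -m inch '[{"gripper":1,"dx":0,"dy":0,"dz":0,"wx":20.2,"wy":-10,"wz":0},{"gripper":1,"dx":0,"dy":0,"dz":0,"wx":20.2,"wy":-10,"wz":0},{"gripper":1,"dx":0,"dy":0,"dz":0,"wx":20.2,"wy":-10,"wz":0},{"gripper":1,"dx":0,"dy":0,"dz":0,"wx":20.2,"wy":-10,"wz":0},{"gripper":1,"dx":0,"dy":0,"dz":0,"wx":20.2,"wy":-10,"wz":0}]'
python3 - <<'E'
from h import *
s=manip.read_state();print(s['clock'],s['joints'].round(3),tool()[0].round(3).tolist())
b=plane('scene',(58*.64,447*.64),0);print('boxcorner',b)
for z in (60,90,120,150,180):
    print(z,plane('scene',(28*.64,266*.64),z).round(0),plane('scene',(50*.64,350*.64),z).round(0),plane('side',(615*.64,557*.64),z).round(0))
E
```

```text
clock: 2.75
eef_pos: [515.4, -377.6, 264.4]
eef_rot: [3.141, -0.0, 1.107]
wrist_force: [-0.2, 0.0, -0.7]
finger_gap: 94.3
finger_force: 0.0
clock: 3.17
eef_pos: [514.5, -379.2, 263.1]
eef_rot: [-3.14, -0.393, 1.111]
wrist_force: [0.9, 0.2, -0.2]
finger_gap: 93.9
finger_force: 0.0
3.1667 [-0.844  0.547  1.09   0.364  1.654 -0.381] [[0.41, 0.896, 0.169], [0.828, -0.444, 0.344], [0.383, -0.001, -0.924]]
boxcorner [ 520.73305628 -484.41969245    0.        ]
60 [ 206. -491.   60.] [ 398. -464.   60.] [ 571. -445.   60.]
90 [ 242. -480.   90.] [ 427. -455.   90.] [ 554. -460.   90.]
120 [ 279. -470.  120.] [ 456. -446.  120.] [ 537. -474.  120.]
150 [ 316. -460.  150.] [ 485. -436.  150.] [ 520. -488.  150.]
180 [ 352. -449.  180.] [ 514. -427.  180.] [ 503. -502.  180.]
```

```bash

python3 -m inch '[{"gripper":1,"dx":0,"dy":-0.003,"dz":-0.129,"wx":20.1,"wy":-10,"wz":0},{"gripper":1,"dx":0,"dy":-0.003,"dz":-0.129,"wx":20.1,"wy":-10,"wz":0},{"gripper":1,"dx":0,"dy":-0.003,"dz":-0.129,"wx":20.1,"wy":-10,"wz":0},{"gripper":1,"dx":0,"dy":-0.003,"dz":-0.129,"wx":20.1,"wy":-10,"wz":0},{"gripper":1,"dx":0,"dy":-0.003,"dz":-0.129,"wx":20.1,"wy":-10,"wz":0}]'
python3 - <<'E'
from h import *
s=manip.read_state();R,p=tool();print(s['clock'],s['joints'].round(3),R.round(3).tolist())
i=manip.camera('wrist');cv2.imwrite('pics/w4.png',i)
d=R[:,2];j=np.array([549,-312,55.5]);print('move',j+19*d-p,'axis off', np.linalg.norm(np.cross(j-p,d)))
# closing axis vs jar x
print(np.degrees(np.arctan2(R[1,1],R[0,1])))
# where jar lid centre should appear
c=manip.camera_info('wrist');T=np.array(c['tool_from_camera'])
for X in([549,-312,111],):
    q=T[:3,:3].T@(R.T@(np.array(X)-p)-T[:3,3]);print(cv2.projectPoints(q.reshape(1,3),np.zeros(3),np.zeros(3),np.array(c['camera_matrix']),np.array(c['D']))[0])
E
```

```text
clock: 3.58
eef_pos: [514.4, -380.6, 131.5]
eef_rot: [-3.132, -0.785, 1.105]
wrist_force: [-0.1, -0.7, 1.5]
finger_gap: 94.0
finger_force: 0.0
3.5833 [-0.961  0.778  1.164  0.667  1.635 -0.608] [[0.317, 0.897, 0.309], [0.632, -0.443, 0.636], [0.707, -0.007, -0.707]]
move [ 40.46643861  80.72901284 -89.38668242] axis off 1.2858555134499676
-26.289934768407157
[[[252.72645056 150.01665529]]]
```

View pics/w4.png

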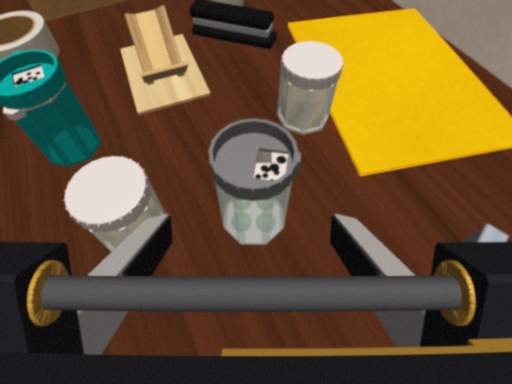

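The jar's lid at (255,157) sits midway between the fingers, as predicted. I'll advance and grip.

```bash

python3 -m inch '[{"gripper":1,"dx":0.0135,"dy":0.0269,"dz":-0.0298,"wx":0,"wy":0,"wz":0},{"gripper":1,"dx":0.027,"dy":0.0538,"dz":-0.0596,"wx":0,"wy":0,"wz":0},{"gripper":1,"dx":0.0405,"dy":0.0807,"dz":-0.0895,"wx":0,"wy":0,"wz":0},{"gripper":1,"dx":0.0405,"dy":0.0807,"dz":-0.0895,"wx":0,"wy":0,"wz":0},{"gripper":0.6,"dx":0.0405,"dy":0.0807,"dz":-0.0895,"wx":0,"wy":0,"wz":0}]' 35
python3 -m inch '[{"gripper":0.5,"dx":0,"dy":0,"dz":0,"wx":0,"wy":0,"wz":0},{"gripper":0.5,"dx":0,"dy":0,"dz":0,"wx":0,"wy":0,"wz":0},{"gripper":0.5,"dx":0,"dy":0,"dz":0,"wx":0,"wy":0,"wz":0},{"gripper":0.5,"dx":0,"dy":0,"dz":0.003,"wx":0,"wy":0,"wz":0},{"gripper":0.5,"dx":0,"dy":0,"dz":0.02,"wx":0,"wy":0,"wz":0}]'
python3 -c "
from h import *
print(tool()[0].round(3).tolist())"
```

```text
clock: 4.05
eef_pos: [557.8, -299.6, 49.3]
eef_rot: [3.134, -0.781, 1.121]
wrist_force: [-0.0, -0.5, 1.1]
finger_gap: 90.1
finger_force: 0.0
clock: 4.47
eef_pos: [554.6, -301.0, 64.3]
eef_rot: [-3.137, -0.786, 1.107]
wrist_force: [-0.2, 0.0, -2.6]
finger_gap: 61.7
finger_force: 35.0
[[0.316, 0.896, 0.313], [0.632, -0.445, 0.634], [0.707, -0.003, -0.707]]
```

```bash

python3 -m inch '[{"gripper":0.5,"dx":0,"dy":0,"dz":0.13,"wx":0,"wy":0,"wz":21.2},{"gripper":0.5,"dx":0,"dy":0,"dz":0.13,"wx":0,"wy":0,"wz":21.2},{"gripper":0.5,"dx":0,"dy":0,"dz":0.13,"wx":0,"wy":0,"wz":21.2},{"gripper":0.5,"dx":0,"dy":0,"dz":0.13,"wx":0,"wy":0,"wz":21.2},{"gripper":0.5,"dx":0,"dy":0,"dz":0.13,"wx":0,"wy":0,"wz":21.2}]'
python3 -m inch '[{"gripper":0.5,"dx":-0.009,"dy":0.127,"dz":0,"wx":-22.4,"wy":2.0,"wz":0},{"gripper":0.5,"dx":-0.009,"dy":0.127,"dz":0,"wx":-22.4,"wy":2.0,"wz":0},{"gripper":0.5,"dx":-0.009,"dy":0.127,"dz":0,"wx":-22.4,"wy":2.0,"wz":0},{"gripper":0.5,"dx":-0.009,"dy":0.127,"dz":0,"wx":-22.4,"wy":2.0,"wz":0},{"gripper":0.5,"dx":-0.009,"dy":0.127,"dz":0,"wx":-22.4,"wy":2.0,"wz":0}]'
python3 -m inch '[{"gripper":0.5,"dx":-0.009,"dy":0.127,"dz":-0.04,"wx":-22.4,"wy":2.0,"wz":0},{"gripper":0.5,"dx":-0.009,"dy":0.127,"dz":-0.04,"wx":-22.4,"wy":2.0,"wz":0},{"gripper":0.5,"dx":-0.009,"dy":0.127,"dz":-0.04,"wx":-22.4,"wy":2.0,"wz":0},{"gripper":0.5,"dx":-0.009,"dy":0.127,"dz":-0.04,"wx":-22.4,"wy":2.0,"wz":0},{"gripper":0.5,"dx":-0.009,"dy":0.127,"dz":-0.04,"wx":-22.4,"wy":2.0,"wz":0}]'
python3 - <<'E'
from h import *
s=manip.read_state();R,p=tool();print(s['clock'],s['joints'].round(3),p,R.round(3).tolist())
ims=[cv2.resize(manip.camera(n)[150:300,150:350],(400,300),interpolation=cv2.INTER_CUBIC) for n in('scene','side')]
cv2.imwrite('pics/p1.png',np.hstack(ims))
E
```

```text
clock: 4.88
eef_pos: [556.6, -301.7, 199.3]
eef_rot: [3.135, -0.781, 1.486]
wrist_force: [0.2, -0.5, -3.3]
finger_gap: 61.7
finger_force: 35.0
clock: 5.3
eef_pos: [546.0, -170.6, 196.2]
eef_rot: [3.14, -0.391, 1.484]
wrist_force: [0.0, -0.5, -1.6]
finger_gap: 61.8
finger_force: 35.0
clock: 5.72
eef_pos: [536.4, -43.4, 153.8]
eef_rot: [-3.139, 0.0, 1.485]
wrist_force: [0.6, -0.7, -1.8]
finger_gap: 61.6
finger_force: 35.0
5.7167 [-0.149  0.323  1.616 -0.     1.205 -0.063] [536.38043591 -43.44049143 153.78539126] [[0.085, 0.996, -0.002], [0.996, -0.085, -0.0], [-0.0, -0.002, -1.0]]
```

View pics/p1.png

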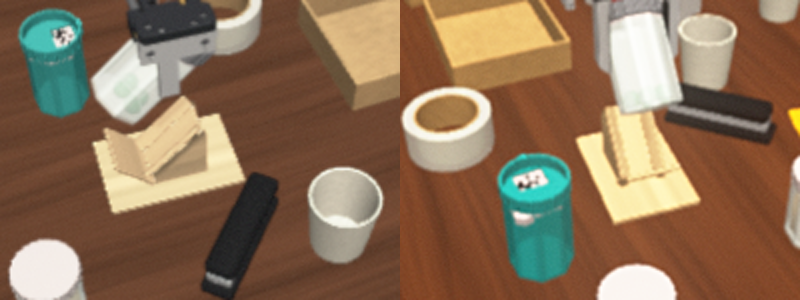

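The jar hangs over the stand at the right tilt. I'll lower it, going slowly at the end.

```bash

python3 -m inch '[{"gripper":0.5,"dx":0.0005,"dy":-0.004,"dz":-0.03,"wx":0,"wy":0,"wz":0},{"gripper":0.5,"dx":0.0005,"dy":-0.004,"dz":-0.06,"wx":0,"wy":0,"wz":0},{"gripper":0.5,"dx":0.0005,"dy":-0.004,"dz":-0.075,"wx":0,"wy":0,"wz":0},{"gripper":0.5,"dx":0.0005,"dy":-0.004,"dz":-0.082,"wx":0,"wy":0,"wz":0},{"gripper":0.5,"dx":0.0005,"dy":-0.004,"dz":-0.085,"wx":0,"wy":0,"wz":0}]'
python3 -m inch '[{"gripper":0.5,"dx":0,"dy":0,"dz":-0.002,"wx":0,"wy":0,"wz":0},{"gripper":0.5,"dx":0,"dy":0,"dz":-0.004,"wx":0,"wy":0,"wz":0},{"gripper":0.5,"dx":0,"dy":0,"dz":-0.005,"wx":0,"wy":0,"wz":0},{"gripper":0.5,"dx":0,"dy":0,"dz":-0.005,"wx":0,"wy":0,"wz":0},{"gripper":0.5,"dx":0,"dy":0,"dz":-0.005,"wx":0,"wy":0,"wz":0}]'
python3 - <<'E'
from h import *
ims=[cv2.resize(manip.camera(n)[160:260,180:313],(400,300),interpolation=cv2.INTER_CUBIC) for n in('scene','side')]
cv2.imwrite('pics/p2.png',np.hstack(ims))
E
```

```text
clock: 6.23
eef_pos: [538.3, -52.1, 71.8]
eef_rot: [3.141, -0.004, 1.476]
wrist_force: [-17.8, 18.0, 46.1]
finger_gap: 61.5
finger_force: 35.0
clock: 6.65
eef_pos: [538.6, -52.0, 68.8]
eef_rot: [3.139, -0.003, 1.477]
wrist_force: [-15.3, 15.5, 39.5]
finger_gap: 62.1
finger_force: 35.0
```

View pics/p2.png

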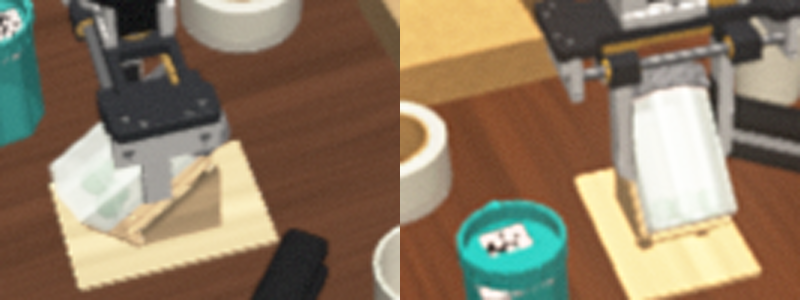

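The jar is in the trough and pressing, with the +x side touching. I've now viewed 10 pictures, so from here I'll go by forces and numeric image measurements.

```bash

python3 -m inch '[{"gripper":0.5,"dx":-0.002,"dy":0,"dz":0.004,"wx":0,"wy":0,"wz":0},{"gripper":0.5,"dx":-0.003,"dy":0,"dz":0.007,"wx":0,"wy":0,"wz":0},{"gripper":0.5,"dx":-0.003,"dy":0,"dz":0.007,"wx":0,"wy":0,"wz":0},{"gripper":0.5,"dx":-0.003,"dy":0,"dz":0.007,"wx":0,"wy":0,"wz":0},{"gripper":0.5,"dx":-0.003,"dy":0,"dz":0.007,"wx":0,"wy":0,"wz":0}]'
python3 -c "
from h import *
s=manip.read_state();print(s['moment'],s['wrist_force'],s['eef_pos'],s['joints'].round(3))"
```

```text
clock: 7.17
eef_pos: [535.0, -51.9, 72.1]
eef_rot: [3.141, -0.0, 1.48]
wrist_force: [1.5, 0.5, -2.2]
finger_gap: 61.9
finger_force: 34.9
[-0.017902    0.10797275 -0.02209588] [ 1.45956365  0.46379383 -2.23215349] [534.95105874 -51.89242871  72.08248756] [-0.165  0.422  1.69   0.     1.03  -0.074]
```

```bash

python3 -m inch '[{"gripper":0.72,"dx":0,"dy":0,"dz":-0.001,"wx":0,"wy":0,"wz":0},{"gripper":0.8,"dx":0,"dy":0,"dz":-0.001,"wx":0,"wy":0,"wz":0},{"gripper":1,"dx":0,"dy":0,"dz":-0.001,"wx":0,"wy":0,"wz":0},{"gripper":1,"dx":0,"dy":0,"dz":-0.001,"wx":0,"wy":0,"wz":0},{"gripper":1,"dx":0,"dy":0,"dz":-0.001,"wx":0,"wy":0,"wz":0}]'
python3 -m inch '[{"gripper":1,"dx":0,"dy":0,"dz":0.02,"wx":0,"wy":0,"wz":0},{"gripper":1,"dx":0,"dy":0,"dz":0.05,"wx":0,"wy":0,"wz":0},{"gripper":1,"dx":0,"dy":0,"dz":0.09,"wx":0,"wy":0,"wz":0},{"gripper":1,"dx":0,"dy":0,"dz":0.13,"wx":0,"wy":0,"wz":0},{"gripper":1,"dx":0,"dy":0,"dz":0.17,"wx":0,"wy":0,"wz":0}]'
python3 -c "
from h import *
for n in('scene','side'): cv2.imwrite(f'pics/{n}5.png',manip.camera(n))
s=manip.read_state();print(s['eef_pos'])"
```

```text
clock: 7.58
eef_pos: [535.2, -51.1, 71.7]
eef_rot: [3.14, -0.0, 1.481]
wrist_force: [0.5, -0.6, -0.3]
finger_gap: 91.0
finger_force: 0.0
clock: 8.0
eef_pos: [534.7, -51.0, 243.6]
eef_rot: [3.141, -0.0, 1.481]
wrist_force: [0.2, 0.4, 0.3]
finger_gap: 94.1
finger_force: 0.0
[537.05415628 -51.33030477 248.21659038]
```

```bash

python3 -m inch '[{"gripper":1,"dx":0.006,"dy":0.07,"dz":0,"wx":-22.4,"wy":2.0,"wz":0},{"gripper":1,"dx":0.006,"dy":0.07,"dz":0,"wx":-22.4,"wy":2.0,"wz":0},{"gripper":1,"dx":0.006,"dy":0.07,"dz":0,"wx":-22.4,"wy":2.0,"wz":0},{"gripper":1,"dx":0.006,"dy":0.07,"dz":0,"wx":-22.4,"wy":2.0,"wz":0},{"gripper":1,"dx":0.006,"dy":0.07,"dz":0,"wx":-22.4,"wy":2.0,"wz":0}]'
python3 -m inch '[{"gripper":1,"dx":0.006,"dy":0.06,"dz":-0.046,"wx":-22.4,"wy":2.0,"wz":0},{"gripper":1,"dx":0.006,"dy":0.06,"dz":-0.046,"wx":-22.4,"wy":2.0,"wz":0},{"gripper":1,"dx":0.006,"dy":0.06,"dz":-0.046,"wx":-22.4,"wy":2.0,"wz":0},{"gripper":1,"dx":0.006,"dy":0.06,"dz":-0.046,"wx":-22.4,"wy":2.0,"wz":0},{"gripper":1,"dx":0.006,"dy":0.06,"dz":-0.046,"wx":-22.4,"wy":2.0,"wz":0}]'
python3 - <<'E'
from h import *
s=manip.read_state();R,p=tool();i=manip.camera('wrist');cv2.imwrite('pics/w6.png',i);np.savez('w6.npz',R=R,p=p)
print(p.round(1),s['joints'].round(3),R.round(3).tolist())
h=cv2.cvtColor(i,cv2.COLOR_BGR2HSV)
m=cv2.inRange(h,(0,0,60),(180,45,200));m[230:]=0
n,L,S,C=cv2.connectedComponentsWithStats(m)
for k in np.argsort(-S[1:,4])[:4]+1: print(S[k],C[k].round(1))
# expected dial centre pixel
c=manip.camera_info('wrist');T=np.array(c['tool_from_camera'])
q=T[:3,:3].T@(R.T@(np.array([540,-16,106.])-p)-T[:3,3]);print(cv2.projectPoints(q.reshape(1,3),np.zeros(3),np.zeros(3),np.array(c['camera_matrix']),np.array(c['D']))[0])
E
```

```text
clock: 8.52
eef_pos: [540.9, 20.4, 240.2]
eef_rot: [-3.14, 0.393, 1.485]
wrist_force: [0.6, -0.0, -0.6]
finger_gap: 94.0
finger_force: 0.0
clock: 8.93
eef_pos: [546.9, 78.6, 194.0]
eef_rot: [-3.138, 0.783, 1.485]
wrist_force: [0.0, -0.2, 0.5]
finger_gap: 93.8
finger_force: 0.0
[546.9  78.6 194. ] [ 0.386  0.546  1.389 -0.678  1.621  0.586] [[0.061, 0.996, -0.064], [0.706, -0.088, -0.702], [-0.705, -0.003, -0.709]]
[ 189  157  101   73 4057] [243.7 197.4]
[   0    0   91   90 2576] [52.5 22.9]
[ 409   34   68   68 1655] [438.7  74.8]
[ 323  184   48   46 1482] [346.1 206.9]
[[[253.32513491 189.46078104]]]
```

```bash

python3 - <<'E'
from h import *
i=cv2.imread('pics/w6.png');g=cv2.cvtColor(i,cv2.COLOR_BGR2GRAY)
roi=g[120:260,170:330]
for p2 in(30,22,16):
    c=cv2.HoughCircles(cv2.medianBlur(roi,3),cv2.HOUGH_GRADIENT,1,10,param1=100,param2=p2,minRadius=26,maxRadius=46)
    print(p2,None if c is None else (c[0][:5]+[170,120,0]).round(1).tolist())
h=cv2.cvtColor(i,cv2.COLOR_BGR2HSV)
for r in range(120,256,6): print(r,' '.join(f'{h[r,x,0]:3d}/{h[r,x,1]:3d}/{h[r,x,2]:3d}' for x in range(186,322,8)))
E
```

```text
30 [[253.5, 194.5, 34.2], [255.5, 184.5, 37.7]]
22 [[253.5, 194.5, 34.2], [255.5, 184.5, 37.7], [245.5, 187.5, 41.0]]
16 [[253.5, 194.5, 34.2], [255.5, 184.5, 37.7], [243.5, 186.5, 39.9], [243.5, 196.5, 28.9]]
120  11/186/103  10/187/101   9/180/ 99  21/102/238  22/ 97/243  19/117/216  16/122/113  17/120/170  17/118/173  17/121/173  17/125/163  18/121/110  22/ 92/245  22/ 97/242   9/185/106  10/189/104  10/182/108
126  10/178/112  10/187/105  11/176/ 94  18/119/207  22/ 95/244  18/112/200  17/121/120  16/120/178  17/122/175  17/119/167  16/119/158  16/122/111  22/ 94/244  22/ 95/243   9/181/107   9/181/103   9/183/106
132   9/180/112  11/187/105  10/180/ 98  14/143/137  22/ 94/244  18/119/178  18/125/131  18/122/176  18/120/180  17/115/178  17/120/172  16/118/121  22/ 99/244  21/ 97/242  11/192/106  10/180/102  10/189/105
138   9/180/106   9/183/107  10/184/101  10/175/105  22/ 96/245  17/117/146  17/121/152  22/ 98/239  22/ 97/239  22/ 92/240  21/100/237  16/121/122  22/ 98/243  21/105/236  10/182/105  10/184/ 97  10/186/100
144   9/174/ 97  10/189/105  10/174/104  10/191/ 96  22/ 9
[... 3193 characters left out ...]
/100   9/168/103  10/183/ 99  10/177/108   9/180/102  10/185/ 99  10/184/100
240   9/150/107  23/ 48/181  27/ 23/196  21/ 48/202  20/ 47/186  10/179/107  11/181/100   9/183/ 96  10/178/110  10/179/100   9/185/ 98   9/183/ 96  10/175/102  10/181/107  11/187/101  10/184/100  10/192/ 97
246  10/117/116  33/ 18/169  24/ 19/192  20/ 32/189  35/ 17/166   9/177/101   9/183/107  11/185/ 95  10/188/106   9/184/ 93  10/178/103   9/190/ 94   9/178/103  11/189/105  10/192/101  10/180/ 99  10/183/ 96
252   9/ 43/154  11/ 32/160  12/ 30/171  11/ 29/173   8/ 30/155  10/184/ 97  10/182/109  11/184/ 94  10/181/111   9/190/ 94  10/183/ 99  10/181/100   9/183/102  10/180/106  10/182/101  10/186/ 93   9/174/ 95
```

The wrist mask puts the dial circle at about (252,195), with the white lip at about (250,156) on the trough side. That means the spout is underneath. The tab is near the +x finger, so I'll turn the grip 45° clockwise before approaching.

```bash

python3 -m inch '[{"gripper":1,"dx":-0.002,"dy":-0.02,"dz":-0.018,"wx":-2.2,"wy":-24.6,"wz":-24.8},{"gripper":1,"dx":-0.002,"dy":-0.02,"dz":-0.018,"wx":-2.2,"wy":-24.6,"wz":-24.8},{"gripper":1,"dx":-0.002,"dy":-0.02,"dz":-0.018,"wx":-2.2,"wy":-24.6,"wz":-24.8},{"gripper":1,"dx":-0.002,"dy":-0.02,"dz":-0.018,"wx":-2.2,"wy":-24.6,"wz":-24.8},{"gripper":1,"dx":-0.002,"dy":-0.02,"dz":-0.018,"wx":-2.2,"wy":-24.6,"wz":-24.8}]'
python3 -m inch '[{"gripper":1,"dx":-0.003,"dy":-0.04,"dz":-0.0355,"wx":-0.6,"wy":-7,"wz":-7.1},{"gripper":1,"dx":-0.003,"dy":-0.04,"dz":-0.0355,"wx":-0.6,"wy":-7,"wz":-7.1},{"gripper":1,"dx":-0.003,"dy":-0.04,"dz":-0.0355,"wx":-0.6,"wy":-7,"wz":-7.1},{"gripper":1,"dx":-0.003,"dy":-0.04,"dz":-0.0355,"wx":-0.6,"wy":-7,"wz":-7.1},{"gripper":1,"dx":-0.003,"dy":-0.04,"dz":-0.0355,"wx":-0.6,"wy":-7,"wz":-7.1}]'
python3 - <<'E'
from h import *
s=manip.read_state();R,p=tool();i=manip.camera('wrist');cv2.imwrite('pics/w7.png',i);np.savez('w7.npz',R=R,p=p)
print(s['clock'],p.round(1),s['joints'].round(3),R.round(3).tolist(),'togo',np.array([538.7,-20.8,105.2])-p)
c=manip.camera_info('wrist');T=np.array(c['tool_from_camera']);K=np.array(c['camera_matrix'])
for X in([539,-18,108.],[539.5,-12,114.]):
    q=T[:3,:3].T@(R.T@(np.array(X)-p)-T[:3,3]);print(q.round(0),cv2.projectPoints(q.reshape(1,3),np.zeros(3),np.zeros(3),K,np.array(c['D']))[0].ravel())
g=cv2.medianBlur(cv2.cvtColor(i,cv2.COLOR_BGR2GRAY),3)[100:280,150:350]
C=cv2.HoughCircles(g,cv2.HOUGH_GRADIENT,1,5,param1=100,param2=18,minRadius=34,maxRadius=56);print((C[0][:6]+[150,100,0]).round(1).tolist())
h=cv2.cvtColor(i,cv2.COLOR_BGR2HSV);m=cv2.inRange(h,(0,0,100),(180,30,160))
for r in range(120,290,8): print(r,''.join('#' if m[r,x] else '.' for x in range(180,330,3)))
E
```

```text
clock: 9.4
eef_pos: [545.6, 57.0, 179.3]
eef_rot: [2.62, 0.608, 0.692]
wrist_force: [0.6, 1.1, -0.0]
finger_gap: 94.1
finger_force: 0.0
clock: 9.82
eef_pos: [542.8, 18.7, 143.9]
eef_rot: [2.529, 0.521, 0.527]
wrist_force: [0.4, 0.1, -0.5]
finger_gap: 94.1
finger_force: 0.0
9.8167 [542.8  18.7 143.9] [ 0.295  0.548  1.514 -0.716  1.469  1.394] [[0.75, 0.659, -0.063], [0.436, -0.563, -0.702], [-0.498, 0.499, -0.71]] togo [ -4.1339551  -39.48249409 -38.68993795]
[  1.  12. 240.] [252.24030317 206.29813312]
[  1.  14. 232.] [252.18964649 209.51854852]
[[250.5, 206.5, 45.5], [253.5, 200.5, 44.3], [255.5, 206.5, 47.6], [250.5, 214.5, 41.9], [248.5, 200.5, 45.5], [251.5, 195.5, 48.8]]
120 ..................................................
128 ..................................................
136 ..................................................
144 ..................................................
152 ...........................#......................
160 .........................#####....................
168 ..................################................
176 ..............############......#####.............
184 ...........############...........#####...........
192 ..........############..............###...........
200 .........###############.............#.#..........
208 .........#.###############...#...#####.#..........
216 .........#.#################..#######..#..........
224 .........##.########################..#...........
232 ...........#..####################...#............
240 .............#....#############....#..............
248 ................##.............###...#............
256 ........................####..........##..........
264 ..........................#..#........###.........
272 ...........................#...#..###.##..........
280 ..................................................
288 ..................................................
```

The dial circle is at (253,208) against the predicted (252,209), so it's well aligned. I'll go in and grip lightly.

```bash

python3 -m inch '[{"gripper":1,"dx":-0.0015,"dy":-0.015,"dz":-0.0145,"wx":0,"wy":0,"wz":0},{"gripper":1,"dx":-0.003,"dy":-0.028,"dz":-0.0275,"wx":0,"wy":0,"wz":0},{"gripper":1,"dx":-0.004,"dy":-0.0385,"dz":-0.038,"wx":0,"wy":0,"wz":0},{"gripper":1,"dx":-0.004,"dy":-0.0385,"dz":-0.038,"wx":0,"wy":0,"wz":0},{"gripper":0.8,"dx":-0.004,"dy":-0.0385,"dz":-0.038,"wx":0,"wy":0,"wz":0}]' 8
python3 -m inch '[{"gripper":0.6,"dx":0,"dy":0,"dz":0,"wx":0,"wy":0,"wz":0},{"gripper":0.6,"dx":0,"dy":0,"dz":0,"wx":0,"wy":0,"wz":0},{"gripper":0.6,"dx":0,"dy":0,"dz":0,"wx":0,"wy":0,"wz":0},{"gripper":0.6,"dx":0,"dy":0,"dz":0,"wx":0,"wy":0,"wz":0},{"gripper":0.6,"dx":0,"dy":0,"dz":0,"wx":0,"wy":0,"wz":0}]'
python3 -c "
from h import *
s=manip.read_state();print(s['moment'],tool()[0].round(3).tolist())"
```

```text
clock: 10.28
eef_pos: [538.4, -19.2, 104.8]
eef_rot: [2.528, 0.523, 0.527]
wrist_force: [0.6, 0.9, -0.3]
finger_gap: 89.7
finger_force: 0.0
clock: 10.7
eef_pos: [538.7, -19.3, 104.9]
eef_rot: [2.526, 0.522, 0.526]
wrist_force: [2.6, 2.5, 6.1]
finger_gap: 67.9
finger_force: 8.0
[-0.28603097  0.02194576  0.18460009] [[0.749, 0.659, -0.062], [0.435, -0.561, -0.704], [-0.499, 0.501, -0.708]]
```

```bash

python3 -m inch '[{"gripper":0.6,"dx":0,"dy":0,"dz":0,"wx":0.4,"wy":4.9,"wz":5},{"gripper":0.6,"dx":0,"dy":0,"dz":0,"wx":0.9,"wy":9.8,"wz":10},{"gripper":0.6,"dx":0,"dy":0,"dz":0,"wx":1.3,"wy":14.7,"wz":14.9},{"gripper":0.6,"dx":0,"dy":0,"dz":0,"wx":1.8,"wy":19.6,"wz":19.9},{"gripper":0.6,"dx":0,"dy":0,"dz":0,"wx":2.2,"wy":24.6,"wz":24.8}]'
python3 -c "
from h import *
s=manip.read_state();R=tool()[0];print(s['moment'],s['moment']@R[:,2],s['wrist_force']@R)"
python3 -m inch '[{"gripper":0.6,"dx":0,"dy":0,"dz":0,"wx":0.4,"wy":4.9,"wz":5},{"gripper":0.6,"dx":0,"dy":0,"dz":0,"wx":0.9,"wy":9.8,"wz":10},{"gripper":0.6,"dx":0,"dy":0,"dz":0,"wx":1.3,"wy":14.7,"wz":14.9},{"gripper":0.6,"dx":0,"dy":0,"dz":0,"wx":1.8,"wy":19.6,"wz":19.9},{"gripper":0.6,"dx":0,"dy":0,"dz":0,"wx":2.2,"wy":24.6,"wz":24.8}]'
python3 -c "
from h import *
s=manip.read_state();R=tool()[0];print(s['moment'],s['moment']@R[:,2],s['wrist_force']@R,s['joints'].round(3))"
```

```text
clock: 11.12
eef_pos: [538.1, -19.0, 104.6]
eef_rot: [2.975, 0.77, 1.245]
wrist_force: [-3.1, 5.4, 6.1]
finger_gap: 68.3
finger_force: 8.0
[ 0.25045755  0.55937172 -0.55623935] -0.015407370214884086 [-1.29745481 -3.36423725 -7.91510424]
clock: 11.53
eef_pos: [537.9, -19.2, 104.9]
eef_rot: [-2.739, 0.693, 2.071]
wrist_force: [-4.0, 3.1, 8.2]
finger_gap: 68.4
finger_force: 8.0
[-0.50177352  0.77037372 -0.83495955] 0.07977639147686344 [-1.69178024 -5.53629982 -7.70655664] [ 0.236  0.571  1.586 -0.753  1.365  0.192]
```

```bash

python3 -m inch '[{"gripper":0.6,"dx":0,"dy":0,"dz":0,"wx":0.4,"wy":4.9,"wz":5},{"gripper":0.6,"dx":0,"dy":0,"dz":0,"wx":0.8,"wy":8.4,"wz":8.5},{"gripper":0.6,"dx":0,"dy":0,"dz":0,"wx":1.1,"wy":12.6,"wz":12.7},{"gripper":0.6,"dx":0,"dy":0,"dz":0,"wx":1.5,"wy":16.9,"wz":17},{"gripper":0.6,"dx":0,"dy":0,"dz":0,"wx":1.5,"wy":16.9,"wz":17}]'
python3 -c "
from h import *
s=manip.read_state();R=tool()[0];print(s['moment'],s['moment']@R[:,2],s['wrist_force']@R,s['joints'].round(3))"
python3 -m inch '[{"gripper":0.6,"dx":0,"dy":0,"dz":0,"wx":0.2,"wy":2.1,"wz":2.1},{"gripper":0.6,"dx":0,"dy":0,"dz":0,"wx":0.4,"wy":4.2,"wz":4.3},{"gripper":0.6,"dx":0,"dy":0,"dz":0,"wx":0.6,"wy":6.3,"wz":6.4},{"gripper":0.6,"dx":0,"dy":0,"dz":0,"wx":0.6,"wy":7,"wz":7.1},{"gripper":0.6,"dx":0,"dy":0,"dz":0,"wx":0.6,"wy":7,"wz":7.1}]'
python3 -c "
from h import *
s=manip.read_state();R=tool()[0];print(s['moment'],s['moment']@R[:,2],s['wrist_force']@R,s['joints'].round(3))"
```

```text
clock: 11.95
eef_pos: [537.9, -19.6, 105.3]
eef_rot: [-2.492, 0.479, 2.507]
wrist_force: [-5.5, 1.6, 11.3]
finger_gap: 67.7
finger_force: 8.0
[-1.18439084  1.0480116  -0.86423607] -0.05320594734916153 [-0.44511889 -9.10977325 -8.73704217] [ 0.236  0.571  1.586 -0.754  1.366 -0.229]
clock: 12.37
eef_pos: [537.6, -19.8, 105.5]
eef_rot: [-2.432, 0.373, 2.652]
wrist_force: [-8.6, 1.3, 14.9]
finger_gap: 68.0
finger_force: 8.0
[-1.71888328  1.35150316 -1.35601696] 0.11234573674527022 [  2.16712607 -13.21728475 -10.88223256] [ 0.236  0.57   1.587 -0.755  1.367 -0.397]
```

```bash

python3 -m inch '[{"gripper":1,"dx":0,"dy":0,"dz":0,"wx":0,"wy":0,"wz":0},{"gripper":1,"dx":0,"dy":0,"dz":0,"wx":0,"wy":0,"wz":0},{"gripper":1,"dx":0,"dy":0,"dz":0,"wx":0,"wy":0,"wz":0},{"gripper":1,"dx":0.001,"dy":0.014,"dz":0.014,"wx":0,"wy":0,"wz":0},{"gripper":1,"dx":0.004,"dy":0.04,"dz":0.04,"wx":0,"wy":0,"wz":0}]'
python3 -m inch '[{"gripper":1,"dx":0.002,"dy":0.028,"dz":0.028,"wx":-1.8,"wy":-19.7,"wz":-19.8},{"gripper":1,"dx":0.004,"dy":0.04,"dz":0.04,"wx":-2.2,"wy":-24.6,"wz":-24.8},{"gripper":1,"dx":0.004,"dy":0.04,"dz":0.04,"wx":-2.2,"wy":-24.6,"wz":-24.8},{"gripper":1,"dx":0.004,"dy":0.04,"dz":0.04,"wx":-2.2,"wy":-24.6,"wz":-24.8},{"gripper":1,"dx":0.004,"dy":0.04,"dz":0.04,"wx":-2.2,"wy":-24.6,"wz":-24.8}]'
cat > dial.py <<'E'
from h import *
import sys
nm=sys.argv[1]
s=manip.read_state();R,p=tool();i=manip.camera('wrist');cv2.imwrite(f'pics/{nm}.png',i);np.savez(nm+'.npz',R=R,p=p)
print(s['clock'],p.round(1),s['joints'].round(3))
c=manip.camera_info('wrist');T=np.array(c['tool_from_camera']);K=np.array(c['camera_matrix']);D=np.array(c['D'])
def proj(X):
    q=T[:3,:3].T@(R.T@(np.array(X)-p)-T[:3,3]);return cv2.projectPoints(q.reshape(1,3),np.zeros(3),np.zeros(3),K,D)[0].ravel()
sz=np.array([.064,.702,.709]);sx=np.array([.996,-.09,0]);sx/=np.linalg.norm(sx);sy=np.cross(sz,sx)
dm=np.array([539,-18,108.])
# rectify: polar-free image, seat x right, seat y up, 1 px = 1 mm, at dial top plane
ct=dm+8.5*sz;n=50
mx=np.zeros((2*n+1,2*n+1),np.float32);my=mx.copy()
for a in range(-n,n+1):
    for b in range(-n,n+1):
        u=proj(ct+b*sx+ -a*sy);mx[a+n,b+n],my[a+n,b+n]=u
r=cv2.remap(i,mx,my,cv2.INTER_LINEAR);cv2.imwrite(f'pics/{nm}r.png',r)
h=cv2.cvtColor(r,cv2.COLOR_BGR2HSV)
def ch(v):
    H,S,V=map(int,v)
    if V<75 and S<90:return 'k'
    if S<45 and V>200:return 'W'
    if S<45:return '#'
    if 35<H<95:return 'g'
    if H>=14 and V>100:return 'y'
    return '.'
for a in range(0,2*n+1,3): print(''.join(ch(h[a,b]) for b in range(0,2*n+1,2)))
E
python3 dial.py w8
```

```text
clock: 12.78
eef_pos: [540.7, 19.0, 142.2]
eef_rot: [-2.431, 0.37, 2.65]
wrist_force: [0.3, -0.4, -0.6]
finger_gap: 93.3
finger_force: 0.0
clock: 13.2
eef_pos: [546.2, 60.8, 184.0]
eef_rot: [-2.761, 0.705, 2.036]
wrist_force: [0.2, -0.7, 0.8]
finger_gap: 93.8
finger_force: 0.0
13.2 [546.2  60.8 184. ] [ 0.361  0.54   1.426 -0.691  1.582  0.176]
...yyyyyyyyyyyyyyyyyyyyyyyyyyyyyyyyyyyyy...........
...yyyyyyyyyyyyyyyyyyyyyyyyy.yyyyyyyyyy............
...yyyyyyyyyyyyyyyyyyyyyyyyyyyyyyyyyyyy............
...yyyyyyyyyyyyyyyyyyy....yyyyyyyyyyyyy............
...yyyyyyyyyyyyyyyyyyW####Wyyyyyyyyyyy.............
...yyyyyyyyyyyyyyyyy########yyyyyyyyyy.............
....yyyyyyyyyyyyy###############yyyyyy.............
....yyyyyyyyyyy##################yyyyy.............
....yyyyyyy#y#####WWWWWWWW##WW######y..............
..........#######WWWWWWWWWWWWW########.............
..........#######WWWW#WWWWWWWWW########............
..........#######WW#WWWWWWWWWWW#########...........
.........########WWWWWWWWWWWWWW##########..........
.........########WWWWWWWWWWWWWW##########..........
........#########WWWWWWWW
[... 314 characters left out ...]
############k#..........
.........#############################k##..........
..........###########################k##...........
yy.........#########################k##............
####........##k###################kk##.............
#####y.......###k###############kk###..............
######.........###kkkk#####kkkkk###................
#####y...........################..................
#####y...............########......................
#####y.............................................
###y#..............................................
###y#y.............................................
###y#..............................................
#####..............................................
```

The rectified wrist view shows the window centred on the spout side, with the tab over the lip. So the dial is at its stop and the jar is seated. Next I'll work out the regrasp.

```bash

cat > tgt.py <<'E'
from h import *
def seatax(psi=84.9):
    a=np.radians(psi);u=np.array([np.cos(a),np.sin(a),0]);k=np.array([0,0,1.])
    z=(u+k)/2**.5;y=(u-k)/2**.5;return np.cross(y,z),y,z
sx,sy,sz=seatax();S=np.array([536.5,-51,75.])
def Rt(gam):
    g=np.radians(gam);d=np.sin(g)*sy-np.cos(g)*sz;return np.column_stack([np.cross(sx,d),sx,d])
def rv(Rg,n=1):
    R,p=tool();return (np.degrees(Ro.from_matrix(Rg@R.T).as_rotvec())/n).round(2)
E
python3 - <<'E'
from tgt import *
Rg=Rt(100);d=Rg[:,2];g=S-4*sy+3*sz;t=g+19*d;print('d',d,'tcp',t,'pre',t-100*d,'rv/3',rv(Rg,3),'pos',tool()[1])
E
```

```text
d [ 0.07281795  0.81590907 -0.57357644] tcp [537.82068319 -36.20203497  69.05179518] pre [ 530.53888869 -117.79294246  126.40943881] rv/3 [32.76 -2.14 -8.76] pos [546.13803988  60.63962393 183.91197536]
```

```bash

python3 -m inch '[{"gripper":1,"dx":-0.002,"dy":-0.01,"dz":0.04,"wx":6.5,"wy":-0.4,"wz":-1.75},{"gripper":1,"dx":-0.005,"dy":-0.05,"dz":0.06,"wx":32.8,"wy":-2.1,"wz":-8.8},{"gripper":1,"dx":-0.005,"dy":-0.05,"dz":0.06,"wx":32.8,"wy":-2.1,"wz":-8.8},{"gripper":1,"dx":-0.005,"dy":-0.05,"dz":0.06,"wx":32.8,"wy":-2.1,"wz":-8.8},{"gripper":1,"dx":-0.005,"dy":-0.05,"dz":0.06,"wx":32.8,"wy":-2.1,"wz":-8.8}]'
python3 -m inch '[{"gripper":1,"dx":-0.005,"dy":-0.06,"dz":0,"wx":32.8,"wy":-2.1,"wz":-8.8},{"gripper":1,"dx":-0.005,"dy":-0.06,"dz":0,"wx":32.8,"wy":-2.1,"wz":-8.8},{"gripper":1,"dx":-0.005,"dy":-0.06,"dz":0,"wx":32.8,"wy":-2.1,"wz":-8.8},{"gripper":1,"dx":-0.005,"dy":-0.06,"dz":0,"wx":32.8,"wy":-2.1,"wz":-8.8},{"gripper":1,"dx":-0.005,"dy":-0.06,"dz":0,"wx":32.8,"wy":-2.1,"wz":-8.8}]'
python3 -m inch '[{"gripper":1,"dx":-0.005,"dy":-0.069,"dz":0,"wx":32.8,"wy":-2.1,"wz":-8.8},{"gripper":1,"dx":-0.005,"dy":-0.069,"dz":0,"wx":32.8,"wy":-2.1,"wz":-8.8},{"gripper":1,"dx":-0.005,"dy":-0.069,"dz":0,"wx":32.8,"wy":-2.1,"wz":-8.8},{"gripper":1,"dx":-0.005,"dy":-0.069,"dz":0,"wx":32.8,"wy":-2.1,"wz":-8.8},{"gripper":1,"dx":-0.005,"dy":-0.069,"dz":0,"wx":32.8,"wy":-2.1,"wz":-8.8}]'
python3 - <<'E'
from tgt import *
Rg=Rt(100);print(rv(Rg),np.array([530.5,-117.8,126.4])-tool()[1],manip.read_state()['joints'].round(3))
E
```

```text
clock: 13.67
eef_pos: [541.6, 9.8, 245.6]
eef_rot: [-3.006, 0.167, 1.777]
wrist_force: [0.8, 0.6, 0.2]
finger_gap: 94.2
finger_force: 0.0
clock: 14.08
eef_pos: [536.3, -50.7, 244.6]
eef_rot: [-3.117, -0.396, 1.633]
wrist_force: [-0.5, -0.8, 0.4]
finger_gap: 94.0
finger_force: 0.0
clock: 14.5
eef_pos: [531.0, -120.1, 243.6]
eef_rot: [3.122, -0.969, 1.503]
wrist_force: [0.3, -0.1, -0.3]
finger_gap: 93.9
finger_force: 0.0
[-0.46  0.67 -0.3 ] [  -0.48318852    2.26018105 -117.23342476] [-0.65   0.513  1.413  0.797  1.785 -0.634]
```

```bash

python3 -m inch '[{"gripper":1,"dx":-0.0005,"dy":0.002,"dz":-0.117,"wx":-0.5,"wy":0.7,"wz":-0.3},{"gripper":1,"dx":-0.0005,"dy":0.002,"dz":-0.117,"wx":-0.5,"wy":0.7,"wz":-0.3},{"gripper":1,"dx":-0.0005,"dy":0.002,"dz":-0.117,"wx":-0.5,"wy":0.7,"wz":-0.3},{"gripper":1,"dx":-0.0005,"dy":0.002,"dz":-0.117,"wx":-0.5,"wy":0.7,"wz":-0.3},{"gripper":1,"dx":-0.0005,"dy":0.002,"dz":-0.117,"wx":-0.5,"wy":0.7,"wz":-0.3}]'
python3 -m inch '[{"gripper":1,"dx":0.0025,"dy":0.03,"dz":-0.021,"wx":0,"wy":0,"wz":0},{"gripper":1,"dx":0.005,"dy":0.06,"dz":-0.042,"wx":0,"wy":0,"wz":0},{"gripper":1,"dx":0.0073,"dy":0.0816,"dz":-0.0574,"wx":0,"wy":0,"wz":0},{"gripper":1,"dx":0.0073,"dy":0.0816,"dz":-0.0574,"wx":0,"wy":0,"wz":0},{"gripper":1,"dx":0.0073,"dy":0.0816,"dz":-0.0574,"wx":0,"wy":0,"wz":0}]'
python3 -m inch '[{"gripper":0.7,"dx":0,"dy":0,"dz":0,"wx":0,"wy":0,"wz":0},{"gripper":0.5,"dx":0,"dy":0,"dz":0,"wx":0,"wy":0,"wz":0},{"gripper":0.5,"dx":0,"dy":0,"dz":0,"wx":0,"wy":0,"wz":0},{"gripper":0.5,"dx":0,"dy":0,"dz":0,"wx":0,"wy":0,"wz":0},{"gripper":0.5,"dx":0,"dy":0,"dz":0,"wx":0,"wy":0,"wz":0}]' 40
python3 - <<'E'
from tgt import *
print(rv(Rt(100)),tool()[1]-19*tool()[0][:,2],manip.read_state()['joints'].round(3))
E
```

```text
clock: 14.92
eef_pos: [530.5, -116.5, 126.9]
eef_rot: [-3.136, -0.954, 1.481]
wrist_force: [-0.1, -0.5, 1.2]
finger_gap: 94.3
finger_force: 0.0
clock: 15.33
eef_pos: [538.8, -34.7, 71.9]
eef_rot: [3.14, -0.952, 1.488]
wrist_force: [0.4, -0.3, 1.1]
finger_gap: 94.0
finger_force: 0.0
clock: 15.75
eef_pos: [538.1, -35.5, 70.1]
eef_rot: [-3.138, -0.952, 1.481]
wrist_force: [-3.0, 1.7, 1.5]
finger_gap: 64.1
finger_force: 1.6
[ 0.43 -0.15 -0.12] [536.75336852 -50.95771812  81.09111935] [-0.52   0.679  1.607  0.84   1.449 -0.807]
```

```bash

python3 -m inch '[{"gripper":0.5,"dx":0,"dy":0,"dz":0,"wx":0,"wy":0,"wz":0},{"gripper":0.5,"dx":0,"dy":0,"dz":0,"wx":0,"wy":0,"wz":0},{"gripper":0.5,"dx":0,"dy":0,"dz":0,"wx":0,"wy":0,"wz":0},{"gripper":0.5,"dx":0,"dy":0,"dz":0,"wx":0,"wy":0,"wz":0},{"gripper":0.5,"dx":0,"dy":0,"dz":0,"wx":0,"wy":0,"wz":0}]'
python3 - <<'E'
from tgt import *
R,p=tool();f=manip.read_state();print(f['wrist_force'],f['moment'],f['finger_gap'])
np.savez('seatgrasp.npz',R=R,p=p)
for z in(60,100,140):print(plane('scene',(567*.64,183*.64),z).round(0),plane('side',(375*.64,172*.64),z).round(0))
# tray edges from side view corners (z=45)
for u in[(253,232),(333,217),(367,265),(280,300)]:print('tray',plane('side',np.array(u)*.64,45).round(0))
Rp=Ro.from_euler('z',15,degrees=True).as_matrix()@Ro.from_rotvec(np.radians(-95)*sx).as_matrix()@R
print('total rv',rv(Rp),'d',Rp[:,2],'tool p',p)
J=R.T@(S-p); print('jar in tool',J)
zj=Rp@R.T@sz;yj=Rp@R.T@sy;print('zj',zj,'yj',yj)
m=np.array([483,255,95.]);jm=m-55*zj-20*yj;print('jm',jm,'tcp',jm-Rp@J,'delta',jm-Rp@J-p)
E
```

```text
clock: 16.17
eef_pos: [537.6, -35.3, 70.0]
eef_rot: [-3.137, -0.953, 1.481]
wrist_force: [-5.3, -2.9, 2.9]
finger_gap: 61.5
finger_force: 40.0
[-5.27961723 -2.85235118  2.92429194] [-0.14810967  0.47750012  0.72489581] 61.52750080992817
[352. 394.  60.] [684. 511.  60.]
[393. 362. 100.] [653. 427. 100.]
[434. 329. 140.] [623. 344. 140.]
tray [391. 388.  45.]
tray [546. 381.  45.]
tray [545. 190.  45.]
tray [382. 150.  45.]
total rv [-95.13  -3.99  11.39] d [ 0.10732379 -0.63939655 -0.76134989] tool p [537.6132377  -35.33583782  69.98924155]
jar in tool [ -5.01522635   0.22040748 -15.70069745]
zj [-0.1105139   0.63321607 -0.76604444] yj [ 0.13170533 -0.75463753 -0.64278761]
jm [486.44415761 235.26586671 149.98819657] tcp [487.25824866 228.95167727 134.78355113] delta [-50.35498903 264.28751509  64.79430959]
```

```bash

python3 -m inch '[{"gripper":0.5,"dx":0,"dy":0,"dz":0.01,"wx":0,"wy":0,"wz":0},{"gripper":0.5,"dx":0,"dy":0,"dz":0.03,"wx":0,"wy":0,"wz":0},{"gripper":0.5,"dx":0,"dy":0,"dz":0.055,"wx":0,"wy":0,"wz":0},{"gripper":0.5,"dx":0,"dy":0,"dz":0.08,"wx":0,"wy":0,"wz":0},{"gripper":0.5,"dx":0,"dy":0,"dz":0.1,"wx":0,"wy":0,"wz":0}]'
python3 -m inch '[{"gripper":0.5,"dx":-0.005,"dy":0.028,"dz":0,"wx":-5.7,"wy":-0.2,"wz":0.7},{"gripper":0.5,"dx":-0.01,"dy":0.056,"dz":0,"wx":-11.4,"wy":-0.5,"wz":1.4},{"gripper":0.5,"dx":-0.015,"dy":0.084,"dz":0,"wx":-17.1,"wy":-0.7,"wz":2.0},{"gripper":0.5,"dx":-0.02,"dy":0.112,"dz":0,"wx":-22.8,"wy":-1,"wz":2.7},{"gripper":0.5,"dx":-0.025,"dy":0.14,"dz":0,"wx":-28.5,"wy":-1.2,"wz":3.4}]'
python3 -m inch '[{"gripper":0.5,"dx":-0.005,"dy":0.03,"dz":0,"wx":0,"wy":0,"wz":0},{"gripper":0.5,"dx":-0.01,"dy":0.06,"dz":0,"wx":0,"wy":0,"wz":0},{"gripper":0.5,"dx":-0.018,"dy":0.09,"dz":0,"wx":0,"wy":0,"wz":0},{"gripper":0.5,"dx":-0.025,"dy":0.124,"dz":0,"wx":0,"wy":0,"wz":0},{"gripper":0.5,"dx":-0.025,"dy":0.124,"dz":0,"wx":0,"wy":0,"wz":0}]'
python3 - <<'E'
from tgt import *
print(manip.read_state()['joints'].round(3))
for n in('scene','side'): cv2.imwrite(f'pics/{n}9.png',manip.camera(n))
E
```

```text
clock: 16.58
eef_pos: [538.0, -35.2, 171.9]
eef_rot: [-3.139, -0.952, 1.482]
wrist_force: [1.1, -0.0, -2.1]
finger_gap: 61.6
finger_force: 40.0
clock: 17.0
eef_pos: [512.8, 105.8, 171.0]
eef_rot: [3.088, -0.452, 1.578]
wrist_force: [0.6, 0.3, -2.5]
finger_gap: 62.0
finger_force: 40.0
clock: 17.42
eef_pos: [486.1, 233.2, 170.4]
eef_rot: [3.092, -0.457, 1.581]
wrist_force: [-0.0, -0.1, -2.3]
finger_gap: 62.0
finger_force: 40.0
[ 0.16   0.226  1.769  0.508  1.077 -0.068]
```

Jar is over the tray. Now I'll tip it.

```bash

python3 -m inch '[{"gripper":0.5,"dx":0,"dy":0,"dz":-0.004,"wx":-6.6,"wy":-0.3,"wz":0.8},{"gripper":0.5,"dx":0,"dy":0,"dz":-0.008,"wx":-13.3,"wy":-0.6,"wz":1.6},{"gripper":0.5,"dx":0,"dy":0,"dz":-0.012,"wx":-20,"wy":-0.8,"wz":2.4},{"gripper":0.5,"dx":0,"dy":0,"dz":-0.017,"wx":-26.6,"wy":-1.1,"wz":3.2},{"gripper":0.5,"dx":0,"dy":0,"dz":-0.017,"wx":-33.3,"wy":-1.4,"wz":4}]'
python3 -m inch '[{"gripper":0.5,"dx":0,"dy":0,"dz":-0.004,"wx":-6.6,"wy":-0.3,"wz":0.8},{"gripper":0.5,"dx":0,"dy":0,"dz":-0.008,"wx":-13.3,"wy":-0.6,"wz":1.6},{"gripper":0.5,"dx":0,"dy":0,"dz":-0.012,"wx":-20,"wy":-0.8,"wz":2.4},{"gripper":0.5,"dx":0,"dy":0,"dz":-0.017,"wx":-26.6,"wy":-1.1,"wz":3.2},{"gripper":0.5,"dx":0,"dy":0,"dz":-0.017,"wx":-33.3,"wy":-1.4,"wz":4}]'
python3 -m inch '[{"gripper":0.5,"dx":0,"dy":0,"dz":0,"wx":0,"wy":0,"wz":0},{"gripper":0.5,"dx":0,"dy":0,"dz":0,"wx":0,"wy":0,"wz":0},{"gripper":0.5,"dx":0,"dy":0,"dz":0,"wx":0,"wy":0,"wz":0},{"gripper":0.5,"dx":0,"dy":0,"dz":0,"wx":0,"wy":0,"wz":0},{"gripper":0.5,"dx":0,"dy":0,"dz":0,"wx":0,"wy":0,"wz":0}]'
cat > marb.py <<'E'
from tgt import *
import sys
nm=sys.argv[1];s=manip.read_state();print(s['clock'],s['joints'].round(3),s['wrist_force'])
for n in('scene','side'):
    i=manip.camera(n);cv2.imwrite(f'pics/{n}{nm}.png',i)
    a=cv2.imread(f'pics/{n}.png')
    # tray interior polygon at floor / glass green
    T=np.array([483,280,0]);q=np.radians(5);ex=np.array([np.cos(q),np.sin(q),0]);ey=np.array([-np.sin(q),np.cos(q),0])
    c=manip.camera_info(n);P=lambda X:cv2.projectPoints(np.array(X,float).reshape(-1,1,3),cv2.Rodrigues(np.array(c['R']))[0],np.array(c['t'],float),np.array(c['camera_matrix']),np.array(c['D']))[0].reshape(-1,2)
    poly=P([T+sx_*76*ex+sy_*96*ey+[0,0,14] for sx_,sy_ in((-1,-1),(1,-1),(1,1),(-1,1))]).astype(np.int32)
    M=np.zeros(i.shape[:2],np.uint8);cv2.fillPoly(M,[poly],255)
    h=cv2.cvtColor(i,cv2.COLOR_BGR2HSV);m=cv2.inRange(h,(30,10,60),(100,255,255))&M
    k,L,St,C=cv2.connectedComponentsWithStats(m)
    print(n,poly.tolist())
    for j in range(1,k):
        if St[j,4]>8: print('  ',St[j],C[j].round(1),plane(n,C[j],14).round(0))
E
python3 marb.py 10
```

```text
clock: 17.93
eef_pos: [488.7, 227.7, 153.1]
eef_rot: [3.091, 0.131, 1.647]
wrist_force: [0.5, 0.1, -2.9]
finger_gap: 61.9
finger_force: 40.0
clock: 18.35
eef_pos: [488.5, 228.2, 135.8]
eef_rot: [-3.139, 0.711, 1.742]
wrist_force: [0.6, 0.2, -1.9]
finger_gap: 62.2
finger_force: 40.0
clock: 18.77
eef_pos: [488.4, 228.2, 136.7]
eef_rot: [-3.141, 0.703, 1.74]
wrist_force: [1.2, 0.6, -2.3]
finger_gap: 61.7
finger_force: 40.0
18.7667 [ 0.657  0.563  1.471 -0.609  1.501  0.657] [ 1.24664245  0.58994768 -2.29284595]
scene [[299, 166], [332, 207], [397, 180], [361, 143]]
   [348 152   4   4  10] [349.2 153.3] [421. 319.  14.]
   [354 154   7   7  35] [357.4 157.2] [442. 332.  14.]
   [379 163   6   7  26] [381.  166.1] [493. 372.  14.]
   [363 170   7   7  41] [366.  172.8] [499. 323.  14.]
side [[190, 192], [242, 177], [215, 147], [167, 159]]
   [209 148   5   5  16] [211.5 149.9] [535. 372.  14.]
   [194 151   6   4  16] [196.8 152.8] [489. 374.  14.]
   [202 157   5   6  25] [204.  159.6] [498. 326.  14.]
   [182 160   6   6  28] [184.2 162.5] [440. 334.  14.]
```

```bash
sed -i 's/cv2.fillPoly(M,\[poly\],255)/cv2.fillPoly(M,[poly],255);M=cv2.dilate(M,np.ones((41,41)))/; s/m=cv2.inRange(h,(30,10,60),(100,255,255))&M/m=cv2.inRange(h,(30,10,60),(100,255,255))\&M\&~cv2.dilate(cv2.inRange(cv2.cvtColor(a,cv2.COLOR_BGR2HSV),(30,10,60),(100,255,255)),np.ones((3,3)))/' marb.py
python3 marb.py 11; python3 - <<'E'
from h import *
for n,c in(('scene',(349,153)),('side',(211,150))):
    i=cv2.cvtColor(cv2.imread(f'pics/{n}11.png'),cv2.COLOR_BGR2HSV)
    for r in range(c[1]-8,c[1]+9,2): print(' '.join('%d/%d/%d'%tuple(i[r,x]) for x in range(c[0]-10,c[0]+11,2)))
    print()
E
```

```text
18.8667 [ 0.658  0.564  1.471 -0.609  1.502  0.657] [-0.02154008  0.38925417 -1.47827446]
scene [[299, 166], [332, 207], [397, 180], [361, 143]]
   [326 123  30  33 261] [339.9 136.2] [353. 330.  14.]
   [347 152   5   3  10] [349.  152.9] [420. 319.  14.]
   [354 154   7   7  34] [357.5 157.3] [442. 332.  14.]
   [379 162   7   8  45] [382.  165.2] [491. 376.  14.]
   [363 170   7   7  42] [365.9 172.8] [499. 323.  14.]
side [[190, 192], [242, 177], [215, 147], [167, 159]]
   [209 147   5   5  17] [211.6 149.4] [537. 375.  14.]
   [194 150   6   5  20] [196.4 152.4] [489. 377.  14.]
   [202 157   5   6  25] [204.  159.6] [498. 326.  14.]
   [182 160   6   6  27] [184.1 162.5] [440. 335.  14.]
34/13/158 32/18/181 24/28/176 25/32/174 23/18/186 18/12/211 18/12/215 13/13/179 19/13/158 15/13/162 19/12/168
21/30/136 33/15/153 33/17/180 24/21/167 18/12/210 21/12/213 18/13/190 19/13/157 20/15/156 26/10/175 15/13/157
21/38/134 23/36/142 30/15/151 22/15/192 18/12/209 17/11/202 15/13/161 17/11/156 23/14/170 13/14/162 15/9/118
21/38/155 20/45/157 20/38/155 15/17/154 24/10/128 30/9/117 20/11/139
[... 936 characters left out ...]
6 21/27/181 15/21/244 13/9/255 24/5/255 34/37/174 47/116/134 16/142/131 16/138/144 17/139/211 13/153/153
9/25/135 11/35/124 10/37/177 10/29/237 16/37/186 54/92/133 50/118/115 17/135/128 16/137/128 16/143/169 17/145/213
16/107/140 14/98/140 13/82/125 16/120/178 22/134/173 29/110/125 19/132/179 17/144/179 16/138/126 16/139/128 17/141/197
19/132/243 20/135/242 19/130/239 20/128/243 20/127/242 20/127/243 20/128/243 18/137/237 16/140/137 16/139/130 16/139/145
20/130/241 20/130/237 20/131/232 20/127/242 20/130/239 20/133/238 20/130/239 20/127/242 17/145/192 15/143/125 16/142/126
20/132/208 51/116/172 53/101/196 23/127/199 20/128/241 20/129/240 20/126/240 20/130/240 19/133/240 16/141/155 15/137/127
```

Side view shows four green marbles in the tray, at about (537,375), (489,377), (498,326) and (440,335). The first is hidden from the scene camera by the tray wall. I'll return the jar by the same path.

```bash

python3 -m inch '[{"gripper":0.5,"dx":0,"dy":0,"dz":0.03,"wx":6.6,"wy":0.3,"wz":-0.8},{"gripper":0.5,"dx":0,"dy":0,"dz":0.035,"wx":33.3,"wy":1.4,"wz":-4},{"gripper":0.5,"dx":0,"dy":0,"dz":0.035,"wx":33.3,"wy":1.4,"wz":-4},{"gripper":0.5,"dx":0,"dy":0,"dz":0.035,"wx":33.3,"wy":1.4,"wz":-4},{"gripper":0.5,"dx":0,"dy":0,"dz":0.035,"wx":33.3,"wy":1.4,"wz":-4}]'
python3 -m inch '[{"gripper":0.5,"dx":0.025,"dy":-0.124,"dz":0,"wx":33.3,"wy":1.4,"wz":-4},{"gripper":0.5,"dx":0.025,"dy":-0.124,"dz":0,"wx":33.3,"wy":1.4,"wz":-4},{"gripper":0.5,"dx":0.025,"dy":-0.124,"dz":0,"wx":33.3,"wy":1.4,"wz":-4},{"gripper":0.5,"dx":0.025,"dy":-0.124,"dz":0,"wx":33.3,"wy":1.4,"wz":-4},{"gripper":0.5,"dx":0.025,"dy":-0.124,"dz":0,"wx":33.3,"wy":1.4,"wz":-4}]'
python3 -m inch '[{"gripper":0.5,"dx":0.025,"dy":-0.14,"dz":0,"wx":28.5,"wy":1.2,"wz":-3.4},{"gripper":0.5,"dx":0.025,"dy":-0.14,"dz":0,"wx":28.5,"wy":1.2,"wz":-3.4},{"gripper":0.5,"dx":0.025,"dy":-0.14,"dz":0,"wx":28.5,"wy":1.2,"wz":-3.4},{"gripper":0.5,"dx":0.025,"dy":-0.14,"dz":0,"wx":28.5,"wy":1.2,"wz":-3.4},{"gripper":0.5,"dx":0.025,"dy":-0.14,"dz":0,"wx":28.5,"wy":1.2,"wz":-3.4}]'
python3 -m inch '[{"gripper":0.5,"dx":0,"dy":0,"dz":0,"wx":0,"wy":0,"wz":0},{"gripper":0.5,"dx":0,"dy":0,"dz":0,"wx":0,"wy":0,"wz":0},{"gripper":0.5,"dx":0,"dy":0,"dz":0,"wx":0,"wy":0,"wz":0},{"gripper":0.5,"dx":0,"dy":0,"dz":0,"wx":0,"wy":0,"wz":0},{"gripper":0.5,"dx":0,"dy":0,"dz":0,"wx":0,"wy":0,"wz":0}]'
python3 marb.py 12; python3 - <<'E'
from tgt import *
g=np.load('seatgrasp.npz');print('togo',g['p']-tool()[1],rv(g['R']))
E
```

```text
clock: 19.38
eef_pos: [488.5, 228.9, 172.2]
eef_rot: [3.089, 0.118, 1.647]
wrist_force: [0.9, 0.6, -2.0]
finger_gap: 62.0
finger_force: 40.0
clock: 19.8
eef_pos: [514.2, 101.9, 172.2]
eef_rot: [3.087, -0.461, 1.575]
wrist_force: [0.6, 1.3, -1.4]
finger_gap: 62.2
finger_force: 40.0
clock: 20.22
eef_pos: [537.6, -40.2, 167.9]
eef_rot: [-3.128, -0.961, 1.466]
wrist_force: [-0.5, -0.7, -3.0]
finger_gap: 62.2
finger_force: 40.0
clock: 20.63
eef_pos: [538.0, -33.9, 171.5]
eef_rot: [-3.14, -0.951, 1.485]
wrist_force: [0.6, 0.2, -2.5]
finger_gap: 62.1
finger_force: 40.0
20.6333 [-0.517  0.52   1.578  0.831  1.574 -0.668] [ 0.56982762  0.15877247 -2.47547102]
scene [[299, 166], [332, 207], [397, 180], [361, 143]]
   [354 154   7   7  40] [357.2 156.9] [441. 332.  14.]
   [379 162   7   8  45] [382.  165.2] [491. 376.  14.]
   [363 170   7   7  42] [365.9 172.8] [499. 323.  14.]
side [[190, 192], [242, 177], [215, 147], [167, 159]]
   [208 147   7   6  29] [210.7 149.2] [535. 377.  14.]
   [194 149   6   6  27] [196.7 151.8] [491. 380.  14.]
   [202 157   5   6  25] [204.  159.6] [498. 326.  14.]
   [182 160   6   6  28] [184.2 162.5] [440. 334.  14.]
   [259 190   4   9  13] [260.3 194.4] [579.  97.  14.]
togo [  -0.38502432   -1.02594241 -101.26731756] [ 0.08  0.07 -0.05]
```

```bash

python3 -m inch '[{"gripper":0.5,"dx":0,"dy":0,"dz":-0.035,"wx":0,"wy":0,"wz":0},{"gripper":0.5,"dx":0,"dy":0,"dz":-0.065,"wx":0,"wy":0,"wz":0},{"gripper":0.5,"dx":0,"dy":0,"dz":-0.085,"wx":0,"wy":0,"wz":0},{"gripper":0.5,"dx":0,"dy":0,"dz":-0.093,"wx":0,"wy":0,"wz":0},{"gripper":0.5,"dx":0,"dy":0,"dz":-0.098,"wx":0,"wy":0,"wz":0}]'
python3 -m inch '[{"gripper":0.5,"dx":0,"dy":0,"dz":-0.001,"wx":0,"wy":0,"wz":0},{"gripper":0.68,"dx":0,"dy":0,"dz":-0.001,"wx":0,"wy":0,"wz":0},{"gripper":0.72,"dx":0,"dy":0,"dz":-0.001,"wx":0,"wy":0,"wz":0},{"gripper":0.85,"dx":0,"dy":0,"dz":-0.001,"wx":0,"wy":0,"wz":0},{"gripper":1,"dx":0,"dy":0,"dz":-0.001,"wx":0,"wy":0,"wz":0}]'
python3 -m inch '[{"gripper":1,"dx":0,"dy":0,"dz":0,"wx":0,"wy":0,"wz":0},{"gripper":1,"dx":0,"dy":0,"dz":0,"wx":0,"wy":0,"wz":0},{"gripper":1,"dx":-0.0025,"dy":-0.03,"dz":0.021,"wx":0,"wy":0,"wz":0},{"gripper":1,"dx":-0.005,"dy":-0.06,"dz":0.042,"wx":0,"wy":0,"wz":0},{"gripper":1,"dx":-0.0073,"dy":-0.0816,"dz":0.0574,"wx":0,"wy":0,"wz":0}]'
python3 -m inch '[{"gripper":1,"dx":0,"dy":0.067,"dz":0.117,"wx":-32.8,"wy":3.5,"wz":0},{"gripper":1,"dx":0,"dy":0.067,"dz":0.117,"wx":-32.8,"wy":3.5,"wz":0},{"gripper":1,"dx":0,"dy":0.067,"dz":0.117,"wx":-32.8,"wy":3.5,"wz":0},{"gripper":1,"dx":0,"dy":0.067,"dz":0.117,"wx":-32.8,"wy":3.5,"wz":0},{"gripper":1,"dx":0,"dy":0.067,"dz":0.117,"wx":-32.8,"wy":3.5,"wz":0}]'
```

```text
clock: 21.15
eef_pos: [537.8, -34.7, 72.1]
eef_rot: [-3.135, -0.953, 1.48]
wrist_force: [-0.1, 0.2, -3.0]
finger_gap: 62.2
finger_force: 40.0
clock: 21.57
eef_pos: [538.3, -35.2, 72.6]
eef_rot: [-3.14, -0.952, 1.483]
wrist_force: [0.6, 0.9, -0.5]
finger_gap: 77.7
finger_force: 0.0
clock: 21.98
eef_pos: [530.6, -118.5, 130.7]
eef_rot: [-3.139, -0.952, 1.482]
wrist_force: [0.8, 0.4, 0.1]
finger_gap: 94.1
finger_force: 0.0
clock: 22.4
eef_pos: [531.8, -48.4, 251.4]
eef_rot: [-3.138, -0.369, 1.48]
wrist_force: [-0.2, -0.3, -0.1]
finger_gap: 94.0
finger_force: 0.0
```

```bash

python3 -m inch '[{"gripper":1,"dx":0.007,"dy":0.06,"dz":0,"wx":-33.2,"wy":3.0,"wz":0},{"gripper":1,"dx":0.007,"dy":0.06,"dz":0,"wx":-33.2,"wy":3.0,"wz":0},{"gripper":1,"dx":0.007,"dy":0.06,"dz":0,"wx":-33.2,"wy":3.0,"wz":0},{"gripper":1,"dx":0.007,"dy":0.06,"dz":0,"wx":-33.2,"wy":3.0,"wz":0},{"gripper":1,"dx":0.007,"dy":0.06,"dz":0,"wx":-33.2,"wy":3.0,"wz":0}]'
python3 -m inch '[{"gripper":1,"dx":0.007,"dy":0.06,"dz":-0.06,"wx":-33.2,"wy":3.0,"wz":0},{"gripper":1,"dx":0.007,"dy":0.06,"dz":-0.06,"wx":-33.2,"wy":3.0,"wz":0},{"gripper":1,"dx":0.007,"dy":0.06,"dz":-0.06,"wx":-33.2,"wy":3.0,"wz":0},{"gripper":1,"dx":0.007,"dy":0.06,"dz":-0.06,"wx":-33.2,"wy":3.0,"wz":0},{"gripper":1,"dx":0.007,"dy":0.06,"dz":-0.06,"wx":-33.2,"wy":3.0,"wz":0}]'
python3 dial.py w13
```

```text
clock: 22.82
eef_pos: [537.9, 11.5, 247.2]
eef_rot: [-3.134, 0.211, 1.476]
wrist_force: [-0.2, -0.6, 0.5]
finger_gap: 94.1
finger_force: 0.0
clock: 23.23
eef_pos: [544.4, 71.9, 185.3]
eef_rot: [-3.135, 0.794, 1.476]
wrist_force: [0.2, -0.4, 0.1]
finger_gap: 93.6
finger_force: 0.0
23.2333 [544.4  71.9 185.3] [ 0.378  0.554  1.404 -0.685  1.613  0.601]
.......yyyyyyyyyyyyyyyyyyyyyyyyyyyyyyyyyyyy........
.......yyyyyyyyyyyyyyyyyyyyyyyyyyyyyyyyyyyy........
.......yyyyyyyyyyyyyyyyyyyyyyyyyyyyyyyyyyyy........
.......yyyyyyyyyyyyyyy.####yyyyyyyyyyyyyyy.........
.......yyyyyyyyyyyyyyyW####Wyyyyyyyyyyyyyy.........
........yyyyyyyyyyyyy########yyyyyyyyyyyyy.........
........yyyyyyyyyy#############yyyyyyyyyyy.........
........yyyyyyyy##################yyyyyyyy.........
.........yy.yy####WWWWWWWWWWWWWW####y..............
............######WWWWWWWWWWWWWW######.............
...........#######WWWWWWWWWWWWWW#######............
..........########WWWWWWWWWWWWWW########...........
.........#########WWWWWWWWWWWWWW#########..........
.........#########WWWWWWWWWWWWWW#########..........
........##########W
[... 320 characters left out ...]
##############..........
..y......################################..........
########y###k############################..........
#############k######################k###...........
##############k####################k###............
################k################k####.............
############..####kkk########kkk####...............
############....######kkkkkk######.................
###y#y###y##........##########.....................
###yyy###y#y.......................................
##yyyy###y#y.......................................
##yyyyW##y#........................................
##yyyy#####........................................
##Wyy######........................................
```

The rectified view matches the one before the pour: jar seated and dial still open. Handing in.

```bash
python3 -c "
from cell import manip
print(manip.sign_off())"
```

```text
the job is handed in; nothing more can be done
None
```

I handed the job in at about 23 s: the jar is back in the stand, spout mark underneath and dial fully open, with all four marbles counted in the tray by camera; sign-off gave no verdict.

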